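Gauge the bore of a porcelain lamp base with a go / no-go plug

TASK

Check the bored neck of the porcelain lamp base that leans in the cradle with the double-ended plug gauge: slide the slim, longer go end straight in until its collar is home on the rim, then draw it out, turn the gauge round and press the thick, short no-go end gently and squarely, centred on the mouth, for about a second to confirm that it is refused. Porcelain chips, so press lightly; finally lay the gauge back in its wooden rest, either way round, let go, and leave the other things on the table where they are.

Things in the scene. Friction and masses are not known exactly. Their poses are not given: they have to be found in the camera images.
- gauge_mid (a point): Middle of the loose plug gauge, a bare metal dumbbell 144 mm long, about 0.18 kg, balanced near here. Own x runs along it to the go end. Handle: aluminium, 16 x 16 mm square, 88 mm long, faces square to own y and z; then at each end a collar 34 mm across, 44 to 50 mm from the middle; then the steel ends. It starts level in the rest, go end either way, this point 48 mm above the table.
- go_tip (a point): Centre of the outer face of the go end (the slim, longer end: 24 mm across, 28 mm long beyond its collar, tip chamfered 3 mm); 78 mm from gauge_mid along the gauge's +x.
- nogo_tip (a point): Centre of the outer face of the no-go end (the thick, short end: 29 mm across, 16 mm long beyond its collar, square-edged); 66 mm from gauge_mid along the gauge's -x.
- lamp_base: White porcelain bottle-shaped lamp base, 180 mm long, belly 112 mm, fixed, leaning in a wooden cradle. Origin: centre of its mouth, 140 mm above the table; z points out along the bore, 30 deg above level, heading away from the robot (10 to 40 deg right of +x). Bore 26 mm, 48 mm deep; rim 47 mm across. Go is home 28 mm deep, collar on rim; no-go stops on the rim.
- rest_seat (a point): Where gauge_mid lies in the rest, 48 mm above the table. Rest: fixed pale wooden base 110 x 56 x 14 mm, own x lengthways, any yaw. Two saddles 10 mm thick, 31 mm either side, carry the handle at 40 mm height between cheeks 24 mm apart, 56 mm high; collars go outside them, 8 mm play each way. 52 mm between saddles is free for fingers.
- saucer_in (a point): Shallow white saucer, 72 mm across and 16 mm high, on the table between cradle and rest; the point is its inner floor. Leave it alone.
- jar: Glass jar with a cap, 60 mm across and 75 mm high; origin under its centre. Leave it alone.
- mug_a: White handleless mug, 76 mm across and 90 mm high; origin under its centre. Leave it alone.
- mug_b: Another such white mug. Leave it alone.
- brush_pot: White pot of brushes, 68 mm across and 100 mm high, brushes rising to about 200 mm; origin under its centre. Leave it alone.
- bud_vase: Small white vase, 68 mm across and 105 mm high; origin under its centre. Leave it alone.
- brush_grip (a point): Handle of a flat brush lying on the table, 200 mm long. Leave it alone.
Mind the look-alikes: they are no part of the job. Leave any purple look-alike of the part that bears lamp_base alone.

How it is judged:
On the way, in this order (a step that is already met when the one before it is completed fails the run):
1. the go end is fully home in the bore: its tip at least 25.5 mm deep, within 4 mm of the bore's axis and 6 degrees of its direction (z of go_tip in the frame of lamp_base below -0.0255 m and x of go_tip in the frame of lamp_base between -0.004 and 0.004 m and y of go_tip in the frame of lamp_base between -0.004 and 0.004 m and angle between the x axis of gauge_mid and the z axis of lamp_base, either way round below 0.105 rad), for 0.2 s.
2. the no-go end is pressed on the mouth and refused: its face within 7 mm of the mouth's centre and no deeper than 4 mm, within 7 degrees of square, with more than 1.5 N, for 0.3 s (distance between nogo_tip and lamp_base below 0.007 m and z of nogo_tip in the frame of lamp_base above -0.004 m and angle between the x axis of gauge_mid and the z axis of lamp_base, either way round below 0.122 rad and contact force between gauge and lamp_base above 1.5 N), for 0.3 s.
At the end, for the whole second after the job is handed in: The gauge lies still in its rest, either way round: its middle within 12 mm of the seat lengthways, 7 mm sideways and 6 mm in height, level and along the rest within 6 degrees, and released (x of gauge_mid in the frame of rest_seat between -0.012 and 0.012 m and y of gauge_mid in the frame of rest_seat between -0.007 and 0.007 m and z of gauge_mid in the frame of rest_seat between -0.006 and 0.006 m and angle between the x axis of gauge_mid and the x axis of rest_seat, either way round below 0.105 rad and linear speed of gauge below 0.02 m/s and angular speed of gauge below 0.2 rad/s); the robot touches nothing.
It fails at once if the porcelain is pressed hard (over 30 N) (contact force between gauge and lamp_base above 30 N).
It fails at once if one of the other things is moved by more than 30 mm (distance of any of saucer_in, jar, mug_a, mug_b, brush_pot, bud_vase, brush_grip from where it was at the start of the episode above 0.03 m).
It also fails if it takes over 72 s, if anything falls off the work surface, if the arm or the gripper's body presses on something with over 40 N, if the wrist force passes 120 N, or if a joint passes its speed limit or range.

ROBOT

A 6-joint arm with a two-finger parallel gripper is mounted at the origin on the work surface. World frame = base frame: x ahead of the robot, y to its left, z up, the work surface at z = 0. Lengths are in m, angles in rad, forces in N, time in s.
With the tool pointing down it reaches from about 0.325 to 0.85 m from the base axis. Payload 15.5 kg.
Tool frame: the origin (TCP) lies at the very end of the fingers, on their centre line; the grasp point (between the pads) lies 19 mm behind it; x points along the fingers, y is the direction in which the jaws open and shut, and the axes are right-handed (so a half turn about x gives the same grasp; the last joint's range is limited). The gripper opens to 91 mm and grips with 3 to 60 N. Pads are 32 mm wide; open, the fingers measure 118 mm over their backs; the gripper's body (76 mm by 178 mm) begins 60 mm behind the grasp point.
Start: joints at [-1.204, 0.494, 1.345, -0, 1.302, -0.096], TCP at [0.278, -0.56, 0.214] pointing down, gripper open.
Joint ranges: [-2.91, 2.91], [-0.82, 2.16], [0.22, 2.67], [-1.22, 4.37], [0.12, 2.79], [-3.08, 3.08]. Speed limits (rad/s): [1.89, 1.89, 2.57, 3.01, 3.01, 3.01].

INTERFACE

Orientations are given as a 3x3 rotation matrix whose columns are the frame's x, y, z axes.
In Python, from workcell import * gives the robot as it stands.
- The arm moves only by the tool servo_tool, never from a script. Its argument "motion" is a list of rows, each a list of 5 numbers: the shift along the tool's x, y, z in m, then the turn about the tool's x in degrees, then the closure, from 0 (fully open) to 1 (shut). A call has 1 to 20 rows; each row shifts and turns the commanded pose from where the row before left it, along the tool's axes as they then stand; what a row does not reach is not made up. A row lasts 1/8 s, in which the tool goes at most 62.5 mm and 10.7 degrees, less where a joint would pass 70% of its speed; a pose out of reach is approached as far as the arm can. A call is refused whole if a number of a shift passes 0.0625 or a number of a turn 10.7, either way. A call with a gripper value outside its range is refused whole. The fingers move at their own pace and stop on an object; "force" is the grip in N (left out, the last holds). Time passes only in rows, so rows that do not move let the fingers close. It gives the time, the measured TCP pose, the force and the opening at its end, in the units of the state.
- get_obs(): the state, without advancing time (a new reading comes with each control period).
- get_image(name): name is "scene" or "top" or "wrist"; returns (picture, depth): 384x512x3 uint8, red, green, blue; 384x512 float32, m along the optical axis (not along the pixel's ray), 0 where there is no reading.
- get_calibration(name): a dict with "fx", "fy", "cx", "cy" (pixels), "rvec" (rotation vector, rad) and "tvec" (3), from world to camera coordinates, as OpenCV has them; the wrist camera has in their place "hand_eye" (4x4, takes a point from camera to tool coordinates, whose origin is the TCP and whose axes are the tool frame's). Camera axes: x right, y down, z forward; pixel columns grow to the right and rows downward; lengths in m; the calibration is good to about 2 mm. A picture is of the moment at which its call begins: read the wrist's pose just before it. get_calibration takes no time and is no camera call.
- sign_off(): hands the job in, once; it reports no verdict.
The state is a dict: "time": time; "qpos": joint angles; "joint_velocities": joint speeds; "effort": joint torques, N m; "tool_pos": TCP position; "orientation": TCP orientation; "force": force on the tool from outside, world axes, zero at the start; "ft_torque": the same for the moment, N m; "grip_width": opening from 0.0 (shut) to 1.0 (fully open).
Only numpy, scipy, OpenCV 4.12 (cv2) and the standard library are available. Lean on these libraries where they do the work, as an engineer would, in place of code of your own. Each camera call takes 0.05 s, during which the arm holds its last target.

## Working session

There is one attempt and no reset: what is moved stays moved. The work goes in short steps, Python scripts to look and compute and a tool call to move; the robot and the scene stay as the last step left them, time stands still between calls to the robot, and variables do not carry over. Pictures are saved under pics/ and viewed, and the job is handed in when it is done.

Besides the shell and the picture viewer there is one more tool, called after "Call:" as name(argument=value, ...) on one line, values as JSON. servo_tool: Moves the arm, as the interface text tells. Its arguments: {"type":"object","properties":{"motion":{"type":"array"},"force":{"type":"number"}},"required":["motion"]}

```bash
ls; mkdir -p pics
cat > h.py <<'E'
from workcell import *
import numpy as np, cv2
from scipy.spatial.transform import Rotation as R
def cam(name):
    c=get_calibration(name)
    K=(c['fx'],c['fy'],c['cx'],c['cy'])
    if 'hand_eye' in c:
        o=get_obs(); T=np.eye(4); T[:3,:3]=np.array(o['orientation']).reshape(3,3); T[:3,3]=o['tool_pos']
        W=T@np.array(c['hand_eye'])
    else:
        E=np.eye(4);E[:3,:3]=cv2.Rodrigues(np.array(c['rvec'],float))[0];E[:3,3]=np.ravel(c['tvec']);W=np.linalg.inv(E)
    return K,W
def grab(name,tag):
    K,W=cam(name); im,d=get_image(name)
    np.savez('pics/%s.npz'%tag,im=im,d=d,K=K,W=W); cv2.imwrite('pics/%s.png'%tag,im[:,:,::-1]); return im,d,K,W
def load(tag):
    z=np.load('pics/%s.npz'%tag); return z['im'],z['d'],z['K'],z['W']
def pts(d,K,W):
    v,u=np.mgrid[:d.shape[0],:d.shape[1]]
    P=np.stack([(u-K[2])/K[0]*d,(v-K[3])/K[1]*d,d],-1)
    return P@W[:3,:3].T+W[:3,3]
def crop(tag,x0,x1,y0,y1,s,out):
    im=load(tag)[0][y0:y1,x0:x1,::-1]; cv2.imwrite('pics/'+out,cv2.resize(im,None,fx=s,fy=s,interpolation=cv2.INTER_CUBIC))
E
python3 - <<'E'
from h import *
for n in('scene','top','wrist'): grab(n,n+'0')
print(get_obs())
E
```

```text
pics
{'time': 0.15, 'qpos': array([-1.20448958e+00,  4.94032053e-01,  1.34597014e+00, -7.46279566e-06,
        1.30250978e+00, -9.54711775e-02]), 'joint_velocities': array([ 1.87759569e-03,  1.86161184e-06, -2.66455253e-03,  1.52461931e-03,
        3.30890990e-04,  5.29623111e-04]), 'effort': array([ 7.29952444e-04, -8.79196358e+01, -3.82049525e+01,  7.06068892e-02,
        5.02090075e-02, -7.28384657e-05]), 'tool_pos': array([ 0.27837625, -0.55926106,  0.21348679]), 'orientation': array([[-3.35991183e-04,  4.45542136e-01, -8.95260907e-01],
       [ 8.55752389e-04, -8.95260502e-01, -4.45542255e-01],
       [-9.99999577e-01, -9.15819930e-04, -8.04741121e-05]]), 'force': array([0.18048007, 0.42595083, 0.04553758]), 'ft_torque': array([0.04234099, 0.01121954, 0.00888199]), 'grip_width': 1.0037368338436645}
```

View pics/scene0.png

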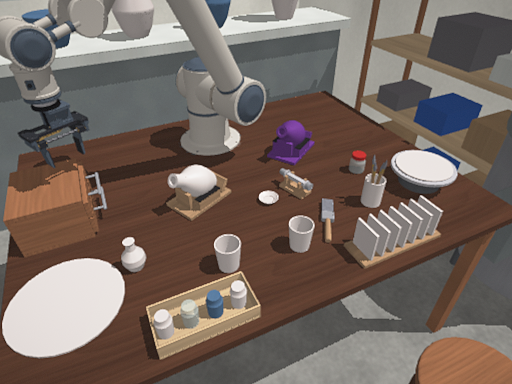

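View pics/top0.png

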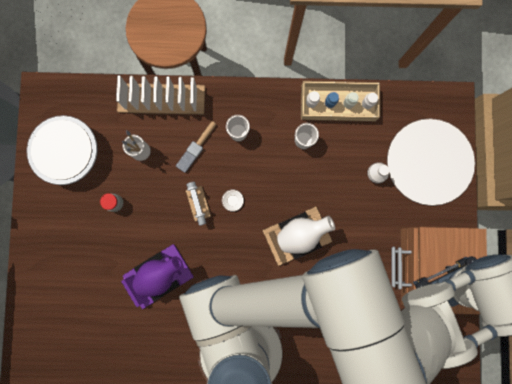

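View pics/wrist0.png

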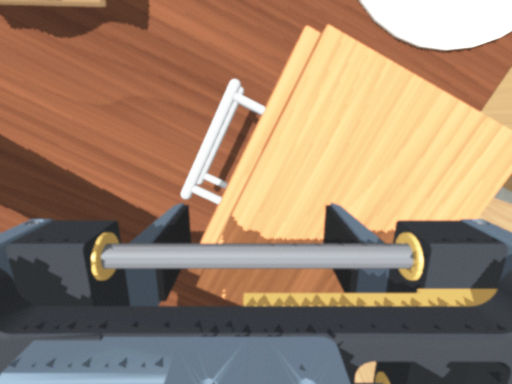

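The top view shows the gauge in its rest at about (198,202), the saucer at (233,200), the lamp with its mouth near (331,224), and the purple decoy at (155,277). Next I'll enlarge and measure.

Run:
```python
from h import *
crop('top0',170,260,170,235,8,'c1.png'); crop('top0',255,345,200,270,8,'c2.png'); crop('scene0',160,330,150,220,4,'c3.png')
im,d,K,W=load('top0'); P=pts(d,K,W)
for u,v in [(198,202),(190,186),(205,218),(233,200),(331,224),(300,235),(318,228),(240,120),(237,128),(306,136)]: print(u,v,P[v,u].round(4))
print(K,W.round(3))
```

```text
198 202 [0.4967 0.1535 0.0544]
190 186 [0.5489 0.1812 0.0593]
205 218 [4.461e-01 1.336e-01 4.000e-04]
233 200 [0.5097 0.0393 0.0057]
331 224 [ 0.4323 -0.2749  0.1254]
300 235 [ 0.3955 -0.1761  0.141 ]
318 228 [ 0.4185 -0.232   0.1395]
240 120 [0.7778 0.0212 0.0505]
237 128 [0.7596 0.0318 0.0103]
306 136 [ 0.7383 -0.208   0.0048]
[456.32760757 456.32760757 247.44651838 194.41511225] [[ 0.023 -0.996  0.088  0.393]
 [-1.    -0.023  0.002 -0.012]
 [ 0.    -0.088 -0.996  1.564]
 [ 0.     0.     0.     1.   ]]
```

View pics/c1.png

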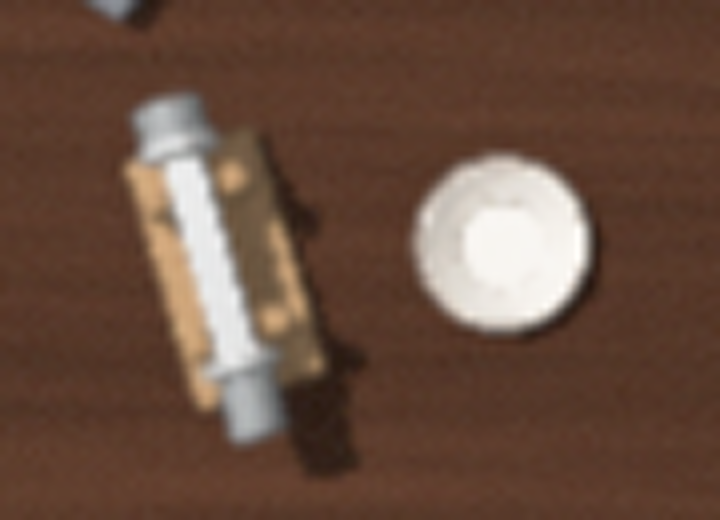

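View pics/c2.png

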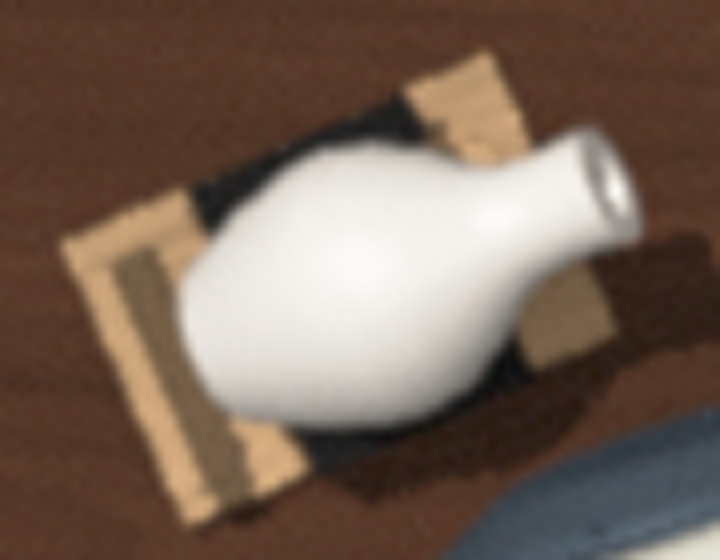

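View pics/c3.png

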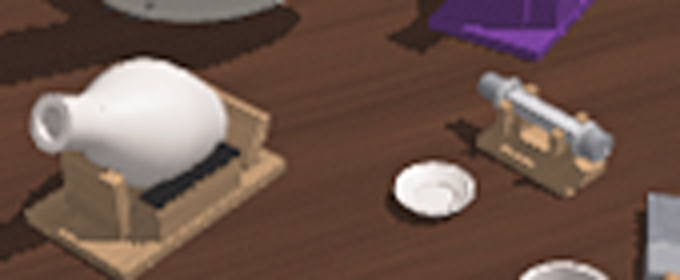

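Run:
```python
from h import *
print(np.array(get_calibration('wrist')['hand_eye']).round(3), get_calibration('wrist')['fx'])
im,d,K,W=load('wrist0'); P=pts(d,K,W)
for u,v in [(400,120),(450,100),(320,40),(300,50),(270,140),(240,220),(345,60),(330,60),(20,100),(500,130),(140,280)]: print(u,v,d[v,u],P[v,u].round(3))
im,d,K,W=load('scene0'); P=pts(d,K,W)
print('scene')
for u,v in [(40,180),(85,175),(20,185),(60,165),(177,181),(170,185)]: print(u,v,P[v,u].round(3))
print(K,W.round(3))
# gauge fit from top: points z>0.045 near
for t in('top0','scene0'):
    im,d,K,W=load(t);P=pts(d,K,W).reshape(-1,3)
    m=(abs(P[:,0]-.5)<.11)&(abs(P[:,1]-.155)<.08)&(P[:,2]>.045)&(P[:,2]<.075)
    Q=P[m];c=Q.mean(0);w,v=np.linalg.eigh(np.cov(Q[:,:2].T));a=v[:,1];s=(Q[:,:2]-c[:2])@a
    print(t,m.sum(),c,a,np.degrees(np.arctan2(a[1],a[0])),s.min(),s.max(),Q[:,2].max(), np.c_[s,Q][np.argsort(s)][[0,1,2,-3,-2,-1]].round(4))
```

```text
[[ 0.001 -0.259  0.966 -0.172]
 [ 1.    -0.001 -0.001  0.001]
 [ 0.001  0.966  0.259 -0.073]
 [ 0.     0.     0.     1.   ]] 269.19566974315995
400 120 0.22672567 [ 0.395 -0.637  0.151]
450 100 0.22357255 [ 0.427 -0.665  0.15 ]
320 40 0.20976008 [ 0.418 -0.546  0.152]
300 50 0.22332413 [ 0.408 -0.536  0.14 ]
270 140 0.23154178 [ 0.332 -0.546  0.151]
240 220 0.24952939 [ 0.254 -0.555  0.152]
345 60 0.21508834 [ 0.415 -0.571  0.151]
330 60 0.21612549 [ 0.41  -0.561  0.15 ]
20 100 0.36549285 [ 0.22  -0.23   0.002]
500 130 0.2288471 [ 0.426 -0.718  0.151]
140 280 0.11357667 [ 0.263 -0.513  0.286]
scene
40 180 [ 0.26  -0.659  0.15 ]
85 175 [ 0.212 -0.533  0.099]
20 185 [ 0.262 -0.716  0.15 ]
60 165 [ 0.192 -0.598  0.149]
177 181 [ 0.455 -0.261  0.147]
170 185 [ 0.439 -0.283  0.127]
[355.91022633 355.91022633 253.84160067 186.06196913] [[ 0.425  0.546 -0.723  1.39 ]
 [ 0.905 -0.266  0.332 -0.42 ]
 [-0.011 -0.795 -0.607  0.822]
 [ 0.     0.     0.     1.   ]]
top0 320 [0.49348149 0.15916191 0.05626523] [-0.95242556 -0.30477132] -162.25559365024262 -0.0714622681311536 0.07301296289931591 0.06872154439512435 [[-0.0715  0.5591  0.1886  0.0561]
 [-0.0707  0.5618  0.1778  0.0638]
 [-0.0701  0.5621  0.1747  0.0621]
 [ 0.0715  0.4242  0.1411  0.0548]
 [ 0.0723  0.4243  0.1381  0.052 ]
 [ 0.073   0.4245  0.1352  0.0476]]
scene0 238 [0.50289074 0.15419585 0.0541522 ] [-0.94949535 -0.31378111] -161.71275396582038 -0.06559107106491247 0.07719942670926624 0.06546092216772825 [[-0.0656  0.5645  0.1767  0.0599]
 [-0.0652  0.56    0.1891  0.0482]
 [-0.0649  0.5632  0.1786  0.0494]
 [ 0.075   0.4341  0.1233  0.05  ]
 [ 0.0767  0.4303  0.1294  0.055 ]
 [ 0.0772  0.4313  0.1247  0.0525]]
```

Call:
servo_tool(motion=[[0, -0.033, -0.045, 0, 0], [0, -0.033, -0.045, 0, 0], [0, -0.033, -0.045, 0, 0], [0, -0.033, -0.045, 0, 0], [0, -0.033, -0.045, 0, 0], [0, -0.033, -0.045, 0, 0], [0, 0, 0, 10.3, 0], [0, 0, 0, 10.3, 0], [0, 0, 0, 10.3, 0], [0, 0, 0, 10.3, 0], [0, 0, 0, 10.3, 0], [0, 0, 0, 10.3, 0], [0, 0, 0, 10.3, 0], [0, 0, 0, 10.3, 0], [0, 0, 0, 10.3, 0], [0, 0, 0, 0, 0], [0, 0, 0, 0, 0]])

```text
time: 2.28
tool_pos: [0.4319, -0.2619, 0.2138]
orientation: [[-0.0, -0.913, -0.407], [0.0, -0.407, 0.913], [-1.0, 0.0, 0.0]]
force: [0.1, 0.2, -0.7]
grip_width: 1.0
```

Run:
```python
from h import *
grab('wrist','wrist1')
```

```text
(no output)
```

View pics/wrist1.png

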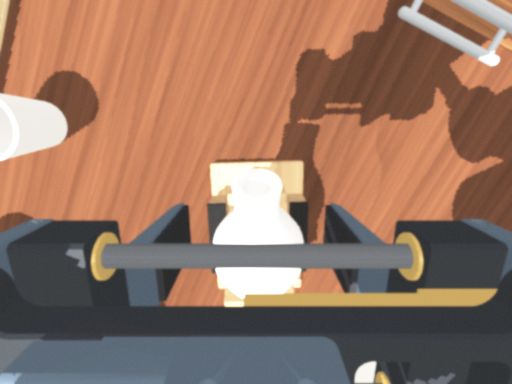

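Run:
```python
from h import *
crop('wrist1',205,310,150,240,7,'c4.png')
im,d,K,W=load('wrist1');P=pts(d,K,W)
for v in range(164,212,3): print(v,[tuple((P[v,u]*1000).round().astype(int)) for u in (240,250,258,266,276)])
```

```text
164 [(np.int64(457), np.int64(-261), np.int64(15)), (np.int64(445), np.int64(-267), np.int64(16)), (np.int64(434), np.int64(-271), np.int64(15)), (np.int64(424), np.int64(-276), np.int64(14)), (np.int64(412), np.int64(-281), np.int64(16))]
167 [(np.int64(456), np.int64(-257), np.int64(14)), (np.int64(443), np.int64(-263), np.int64(15)), (np.int64(433), np.int64(-267), np.int64(15)), (np.int64(423), np.int64(-272), np.int64(16)), (np.int64(410), np.int64(-277), np.int64(15))]
170 [(np.int64(454), np.int64(-253), np.int64(15)), (np.int64(447), np.int64(-279), np.int64(122)), (np.int64(440), np.int64(-283), np.int64(123)), (np.int64(433), np.int64(-286), np.int64(122)), (np.int64(408), np.int64(-274), np.int64(15))]
173 [(np.int64(455), np.int64(-273), np.int64(126)), (np.int64(446), np.int64(-277), np.int64(126)), (np.int64(439), np.int64(-280), np.int64(126)), (np.int64(432), np.int64(-283), np.int64(125)), (np.int64(406), np.int64(-270), np.int64(15))]
176 [(np.int64(454), np.int64(-271), np.int64(129)), (np.int64(445), np.int64(-275), np.int64(129)), (np.int64(438), np.int64(-278), 
[... 2106 characters left out ...]
), np.int64(154)), (np.int64(438), np.int64(-259), np.int64(160)), (np.int64(431), np.int64(-262), np.int64(161)), (np.int64(425), np.int64(-264), np.int64(158)), (np.int64(414), np.int64(-265), np.int64(147))]
206 [(np.int64(444), np.int64(-250), np.int64(149)), (np.int64(436), np.int64(-256), np.int64(158)), (np.int64(430), np.int64(-259), np.int64(159)), (np.int64(423), np.int64(-262), np.int64(157)), (np.int64(412), np.int64(-262), np.int64(145))]
209 [(np.int64(443), np.int64(-246), np.int64(147)), (np.int64(435), np.int64(-253), np.int64(156)), (np.int64(428), np.int64(-256), np.int64(156)), (np.int64(421), np.int64(-258), np.int64(153)), (np.int64(410), np.int64(-258), np.int64(141))]
```

View pics/c4.png

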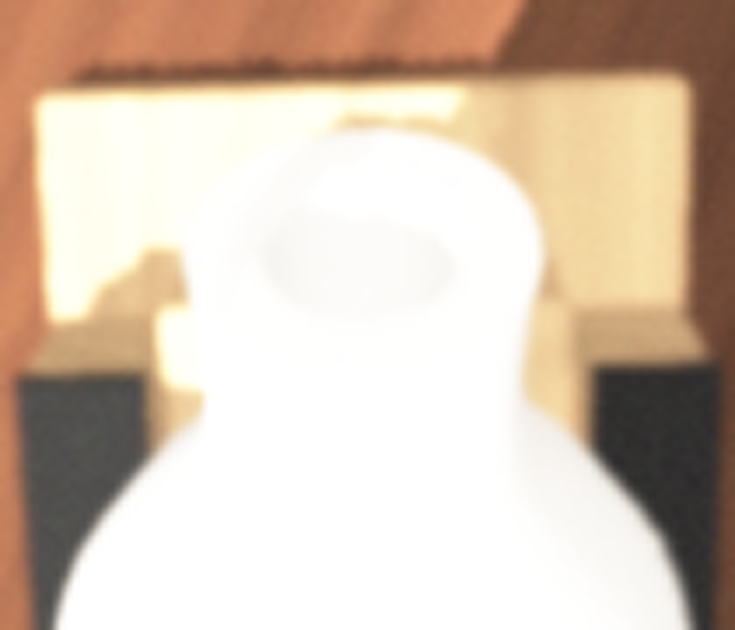

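```bash
cat > fitm.py <<'E'
from h import *
from scipy.optimize import least_squares
def fit(tag,c0=(0.436,-0.272,0.14),psi0=-66.):
    im,d,K,W=load(tag);P=pts(d,K,W).reshape(-1,3); P=P[np.linalg.norm(P-c0,axis=1)<.045]
    c=np.array(c0);psi=np.radians(psi0);el=np.radians(30)
    for it in range(6):
        n=np.array([np.cos(el)*np.cos(psi),np.cos(el)*np.sin(psi),np.sin(el)])
        s=np.array([-np.sin(psi),np.cos(psi),0]);t=np.cross(n,s)
        q=P-c; h=q@n; r=np.hypot(q@s,q@t)
        m=(abs(h)<.003)&(r>.0145)&(r<.022); Q=P[m]
        cc=Q.mean(0);u,sv,vt=np.linalg.svd(Q-cc);nn=vt[2]*np.sign(vt[2]@n)
        psi=np.arctan2(nn[1],nn[0]);el=np.arcsin(nn[2])
        # center: outer boundary circle, using all in-plane points
        n=nn;s=np.array([-np.sin(psi),np.cos(psi),0]);t=np.cross(n,s)
        q=P-cc;h=q@n;F=q[(abs(h)<.0025)];x=F@s;y=F@t
        # bore: points below plane -> hole edge. maximise annulus agreement on in-plane pts + hole
        H=q[(h<-.004)&(np.hypot((q-(c-cc))@s,(q-(c-cc))@t)<.03)]
        def cost(p):
            r=np.hypot(x-p[0],y-p[1]); 
            return np.sum(np.clip(.013-r,0,None)**2)+np.sum(np.clip(r-.0235,0,None)**2)
        from scipy.optimize import minimize
        o=minimize(lambda p:1e6*cost(p),[0,0] if it==0 else [(c-cc)@s,(c-cc)@t],method='Nelder-Mead')
        c=cc+o.x[0]*s+o.x[1]*t
    print(tag,len(Q),'c',c.round(4),'psi',np.degrees(psi).round(2),'el',np.degrees(el).round(2),'cost',o.fun, 'rms',sv[2]/np.sqrt(len(Q)))
    return c,psi,el
if __name__=='__main__':
    fit('wrist1')
    im,d,K,W=load('wrist1');P=pts(d,K,W).reshape(-1,3)
    # cradle base edge heading: top surface z~.015
    im,d,K,W=load('wrist1');P=pts(d,K,W)
    for a in [(212,162),(300,161)]: print(P[a[1]+2,a[0]])
E
python3 fitm.py
```

```text
wrist1 698 c [ 0.4375 -0.2719  0.1413] psi -64.58 el 29.9 cost 2.9345744497006705 rms 0.0004961037266378508
[ 0.49300234 -0.24510231  0.01493001]
[ 0.38170067 -0.29606549  0.01506929]
```

Call:
servo_tool(motion=[[0, 0, 0, -10.5, 0], [0, 0, 0, -10.5, 0], [0, 0, 0, -10.5, 0], [0, 0, 0, -10.5, 0], [0, 0, 0, -10.5, 0], [0, 0, 0, -10.5, 0], [0, 0, 0, -10.5, 0], [0, 0, 0, -10.5, 0], [0, -0.047, -0.0204, 0, 0], [0, -0.047, -0.0204, 0, 0], [0, -0.047, -0.0204, 0, 0], [0, -0.047, -0.0204, 0, 0], [0.012, -0.047, -0.0204, 0, 0], [0.012, -0.047, -0.0204, 0, 0], [0.012, -0.047, -0.0204, 0, 0], [0.012, -0.047, -0.0204, 0, 0], [0, 0, 0, 0, 0], [0, 0, 0, 0, 0]])

```text
time: 4.58
tool_pos: [0.4726, 0.1457, 0.1659]
orientation: [[-0.0, 0.307, -0.952], [-0.0, -0.952, -0.307], [-1.0, 0.0, 0.0]]
force: [0.2, 0.4, 0.5]
grip_width: 0.998
```

Run:
```python
from h import *
grab('wrist','wrist2')
```

```text
(no output)
```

View pics/wrist2.png

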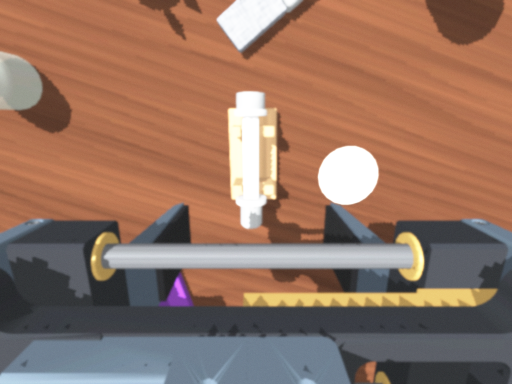

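The gauge lies nearly vertical in the picture, with the thick no-go end at (251,102) and the slim go end at (251,216). The saucer is well clear at (348,175).

Run:
```python
from h import *
crop('wrist2',200,310,80,240,5,'c5.png')
im,d,K,W=load('wrist2');P=pts(d,K,W)
v,u=np.mgrid[:384,:512]
m=(u>225)&(u<285)&(v>85)&(v<232)&(P[...,2]>.0535)&(P[...,2]<.07)
# handle top at z=.056: take handle points
Q=P[m]; ax=np.array([-.952,-.307])
for it in range(3):
    w=np.array([-ax[1],ax[0]]); s=Q[:,:2]@ax; l=Q[:,:2]@w
    # per-slice mid of ends
    sb=np.linspace(s.min(),s.max(),15); mids=[]
    for a,b in zip(sb[:-1],sb[1:]):
        k=(s>=a)&(s<b)
        if k.sum()>3: mids.append([(a+b)/2,(l[k].min()+l[k].max())/2,l[k].max()-l[k].min(),np.median(Q[k,2])])
    mids=np.array(mids); p=np.polyfit(mids[:,0],mids[:,1],1); 
    ax=ax+p[0]*w; ax/=np.linalg.norm(ax)
print(mids.round(4)); print('heading',np.degrees(np.arctan2(ax[1],ax[0])), 'smin,max',s.min(),s.max())
m2=(P[...,2]>.03)&(P[...,2]<.08)&(u>225)&(u<285)&(v>85)&(v<240)
s2=P[m2][:,:2]@ax; print(s2.min(),s2.max())
w=np.array([-ax[1],ax[0]])
for s0 in (s2.min()+.066,s2.max()-.078): print('mid',ax*s0+w*np.median(mids[:,1]))
```

```text
[[-5.856e-01 -5.000e-04  2.610e-02  6.150e-02]
 [-5.753e-01 -6.000e-04  3.240e-02  6.230e-02]
 [-5.651e-01 -6.000e-04  3.250e-02  5.740e-02]
 [-5.548e-01  9.000e-04  4.400e-02  5.700e-02]
 [-5.445e-01  1.400e-03  4.320e-02  5.700e-02]
 [-5.342e-01 -8.000e-04  1.460e-02  5.700e-02]
 [-5.239e-01 -9.000e-04  1.480e-02  5.700e-02]
 [-5.136e-01 -9.000e-04  1.500e-02  5.690e-02]
 [-5.033e-01 -1.000e-03  1.510e-02  5.680e-02]
 [-4.931e-01  1.300e-03  4.320e-02  5.700e-02]
 [-4.828e-01  1.700e-03  4.240e-02  5.760e-02]
 [-4.725e-01 -6.000e-04  3.210e-02  6.020e-02]
 [-4.622e-01 -7.000e-04  2.140e-02  5.970e-02]
 [-4.519e-01 -7.000e-04  2.140e-02  5.910e-02]]
heading -162.2243011051843 smin,max -0.5907713750702038 -0.4467807527198052
-0.5907713741898806 -0.4467807524920502
mid [0.49953306 0.16078583]
mid [0.49954199 0.16078869]
```

View pics/c5.png

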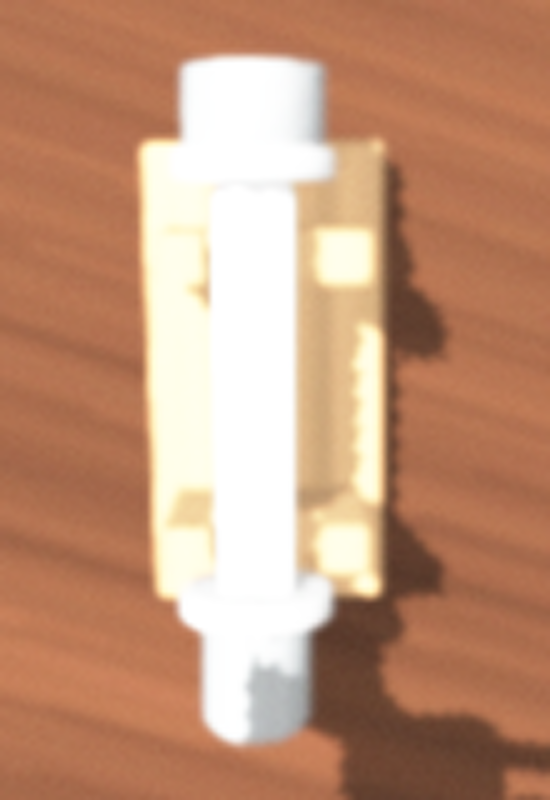

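Call:
servo_tool(motion=[[0, -0.0061, -0.0302, 0, 0], [0.03, 0, 0, 0, 0], [0.04, 0, 0, 0, 0], [0.04, 0, 0, 0, 0], [0.02, 0, 0, 0, 0], [0.007, 0, 0, 0, 0], [0, 0, 0, 0, 0], [0, 0, 0, 0, 1], [0, 0, 0, 0, 1], [0, 0, 0, 0, 1], [0, 0, 0, 0, 1], [0, 0, 0, 0, 1], [0, 0, 0, 0, 1], [0, 0, 0, 0, 1]], force=20)

```text
time: 6.38
tool_pos: [0.4996, 0.1609, 0.0289]
orientation: [[-0.0, 0.305, -0.952], [0.0, -0.952, -0.305], [-1.0, -0.0, 0.0]]
force: [-0.1, 0.3, 0.1]
grip_width: 0.26
```

Run:
```python
from h import *
im,d,K,W=load('wrist2');P=pts(d,K,W)
v,u=np.mgrid[:384,:512]
ax=np.array([np.cos(np.radians(-162.2)),np.sin(np.radians(-162.2))]);w=np.array([-ax[1],ax[0]])
q=(P[...,:2]-[.4995,.1608]); s=q@ax;l=q@w
m=(abs(P[...,2]-.057)<.0025)&(abs(s)<.045)&(abs(l)>.0095)&(abs(l)<.04)
S=s[m];L=l[m]
for sg in(-1,1):
  for lg in(-1,1):
    k=(S*sg>0)&(L*lg>0); print(sg,lg,k.sum(),S[k].min(),S[k].max(),L[k].min(),L[k].max())
m=(abs(P[...,2]-.015)<.0025)&(abs(s)<.09)&(abs(l)<.05)
print('base',s[m].min(),s[m].max(),l[m].min(),l[m].max())
```

```text
-1 -1 103 -0.04437625510293961 -0.023520936009550387 -0.020436304378671714 -0.010283141206596949
-1 1 104 -0.044381789939075725 -0.024551827195671696 0.012141777465946305 0.02358581976512492
1 -1 96 0.02853111594971324 0.044811987714538856 -0.019729577930676045 -0.010051590385433965
1 1 93 0.028092978961728975 0.04482678724839323 0.010451294913028687 0.0234863311895453
base -0.05233371867614288 0.05752662034706624 -0.026528427159332853 0.029885971958413877
```

Call:
servo_tool(motion=[[0, 0, 0, 0, 1], [0, 0, 0, 0, 1], [0, 0, 0, 0, 1], [0, 0, 0, 0, 1], [-0.01, 0, 0, 0, 1], [-0.03, 0, 0, 0, 1], [-0.04, 0, 0, 0, 1], [-0.05, 0, 0, 0, 1], [-0.05, 0, 0, 0, 1], [0, 0, 0, 0, 1], [0, 0, 0, 0, 1]], force=20)

```text
time: 7.75
tool_pos: [0.4991, 0.1608, 0.2087]
orientation: [[-0.0, 0.305, -0.952], [-0.0, -0.952, -0.305], [-1.0, -0.0, 0.0]]
force: [-0.1, -0.5, -1.6]
grip_width: 0.174
```

Run:
```python
from h import *
grab('wrist','wrist3'); grab('scene','scene3')
# cabinet edge in first wrist view
im,d,K,W=load('wrist0');P=pts(d,K,W).reshape(-1,3)
m=(abs(P[:,2]-.151)<.003);Q=P[m][:,:2]
h=cv2.convexHull(Q.astype(np.float32))[:,0]; print(cv2.approxPolyDP(h[:,None],.006,True)[:,0])
crop('scene3',200,400,100,240,4,'c6.png')
```

```text
[[ 0.43041638 -0.72615737]
 [ 0.42936406 -0.54560536]
 [ 0.17097573 -0.5456759 ]
 [ 0.17066135 -0.59553087]
 [ 0.22997619 -0.6808773 ]
 [ 0.35432014 -0.750768  ]
 [ 0.39897478 -0.75114053]]
```

View pics/wrist3.png

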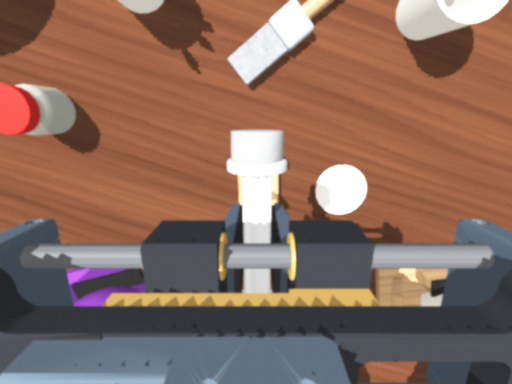

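View pics/c6.png

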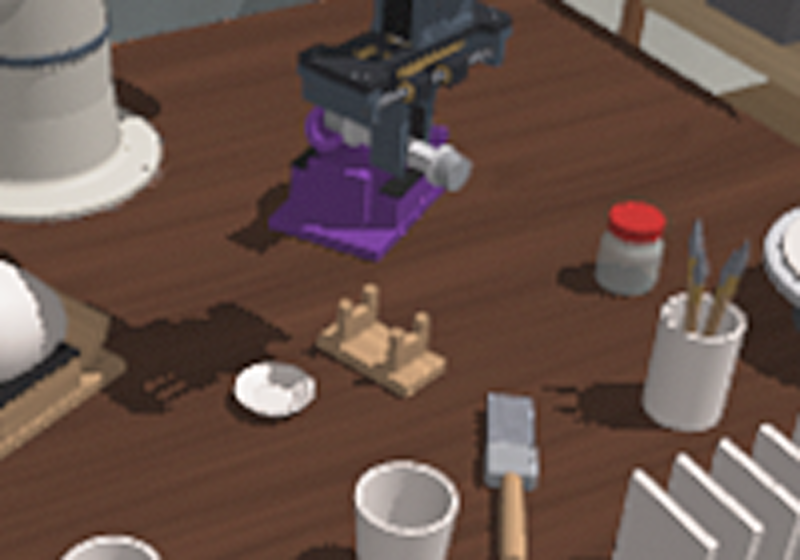

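Run:
```python
from h import *
im,d,K,W=load('wrist0');P=pts(d,K,W)
for u,v in [(235,85),(222,110),(210,140),(190,190),(255,105),(212,197),(300,60),(309,40),(318,35)]: print(u,v,P[v,u].round(3))
im,d,K,W=load('wrist3');P=pts(d,K,W)
o=.4991,.1608,.2277
for v in range(134,292,8): 
  p=P[v,257]; print(v,((p-o)@np.array([-.952,-.305,0])).round(4),p[2].round(4))
```

```text
235 85 [ 0.361 -0.497  0.118]
222 110 [ 0.335 -0.495  0.119]
210 140 [ 0.304 -0.496  0.118]
190 190 [ 0.248 -0.498  0.118]
255 105 [ 0.353 -0.521  0.116]
212 197 [ 0.251 -0.522  0.118]
300 60 [ 0.401 -0.539  0.139]
309 40 [ 0.418 -0.539  0.138]
318 35 [ 0.424 -0.544  0.139]
134 -0.0649 0.2428
142 -0.061 0.2433
150 -0.0568 0.2426
158 -0.0529 0.244
166 -0.0491 0.2457
174 -0.0448 0.2448
182 -0.0383 0.2354
190 -0.0342 0.2374
198 -0.0296 0.2373
206 -0.0246 0.2365
214 -0.0197 0.2361
222 -0.0152 0.237
230 -0.0103 0.2371
238 -0.0052 0.237
246 -0.034 0.3031
254 -0.0324 0.3053
262 -0.0304 0.3066
270 0.0164 0.2358
278 0.0211 0.2371
286 0.0268 0.2369
```

Call:
servo_tool(motion=[[0, 0.0225, 0.011, 0, 1], [0, 0.0454, 0.02215, 0, 1], [0, 0.0454, 0.02215, 0, 1], [0, 0.0454, 0.02215, 0, 1], [0, 0.0454, 0.02215, 0, 1], [0, 0.0454, 0.02215, 0, 1], [0, 0.0454, 0.02215, 0, 1], [0, 0.0454, 0.02215, 0, 1], [0, 0.0454, 0.02215, 0, 1], [0, 0.0454, 0.02215, 0, 1], [0, 0.0454, 0.02215, 0, 1], [0, 0.0454, 0.02215, 0, 1], [0, 0.0454, 0.02215, 0, 1], [0, 0.0229, 0.011, 0, 1], [0, 0, 0, 0, 1]], force=20)

```text
time: 9.72
tool_pos: [0.4046, -0.4901, 0.207]
orientation: [[-0.001, 0.303, -0.953], [0.002, -0.953, -0.303], [-1.0, -0.002, 0.001]]
force: [0.6, 0.7, -0.7]
grip_width: 0.174
```

Call:
servo_tool(motion=[[0, 0, 0, 10, 1], [0, 0, 0, 10, 1], [0, 0, 0, 10, 1], [0, 0, 0, 10, 1], [0, 0, 0, 10, 1], [0, 0, 0, 10, 1], [0, 0, 0, 10, 1], [0, 0, 0, 10, 1], [0, 0, 0, 10, 1], [0, 0, 0, 10, 1], [0, 0, 0, 8, 1], [0, 0, 0, 0, 1], [0, 0, 0, 0, 1]], force=20)

```text
time: 11.35
tool_pos: [0.4056, -0.4883, 0.2085]
orientation: [[-0.0, -1.0, 0.0], [0.001, 0.0, 1.0], [-1.0, 0.0, 0.001]]
force: [-0.2, 0.8, -1.6]
grip_width: 0.176
```

Call:
servo_tool(motion=[[0.02, 0, -0.001, 0, 1], [0.025, 0, 0, 0, 1], [0.008, 0, 0, 0, 1], [0, 0, 0, 0, 1], [0, 0, 0, 0, 1]], force=10)

```text
time: 11.98
tool_pos: [0.4059, -0.4903, 0.1568]
orientation: [[0.001, -1.0, 0.004], [-0.001, 0.004, 1.0], [-1.0, -0.001, -0.001]]
force: [0.4, 0.8, -1.5]
grip_width: 0.176
```

Run:
```python
from h import *
grab('wrist','wrist4'); 
crop('wrist4',180,340,100,300,4,'c7.png')
im,d,K,W=load('wrist4');P=pts(d,K,W)
print(get_obs()['tool_pos'])
for v in range(120,292,8): print(v,P[v,257].round(4),P[v,225].round(3))
```

```text
[ 0.40583704 -0.4903739   0.15687889]
120 [ 0.4061 -0.5616  0.151 ] [ 0.426 -0.562  0.153]
128 [ 0.4062 -0.5565  0.1496] [ 0.427 -0.557  0.151]
136 [ 0.4062 -0.5542  0.1902] [ 0.427 -0.552  0.151]
144 [ 0.4062 -0.5503  0.1913] [ 0.427 -0.547  0.152]
152 [ 0.4063 -0.5464  0.1922] [ 0.445 -0.522 -0.001]
160 [ 0.4063 -0.5423  0.1921] [ 0.445 -0.512  0.001]
168 [ 0.4063 -0.5384  0.1937] [ 0.446 -0.503  0.002]
176 [ 0.4063 -0.5323  0.1846] [ 0.446 -0.492  0.001]
184 [ 0.4063 -0.528   0.1856] [ 0.447 -0.482 -0.   ]
192 [ 0.4064 -0.5234  0.1853] [ 0.447 -0.471  0.   ]
200 [ 0.4064 -0.5187  0.1852] [ 0.447 -0.461  0.002]
208 [ 0.4064 -0.5136  0.1841] [ 0.448 -0.45  -0.   ]
216 [ 0.4064 -0.5092  0.1851] [ 0.425 -0.508  0.182]
224 [ 0.4064 -0.5046  0.1857] [ 0.423 -0.508  0.195]
232 [ 0.4065 -0.4994  0.1852] [ 0.422 -0.509  0.206]
240 [ 0.4065 -0.4943  0.185 ] [ 0.417 -0.524  0.247]
248 [ 0.4064 -0.5237  0.2515] [ 0.416 -0.524  0.252]
256 [ 0.4064 -0.5221  0.2537] [ 0.416 -0.523  0.255]
264 [ 0.4064 -0.52    0.2548] [ 0.416 -0.52   0.255]
272 [ 0.4066 -0.4729  0.1845] [ 0.417 -0.514  0.25 ]
280 [ 0.4066 -0.4681  0.1856] [ 0.418 -0.507  0.243]
288 [ 0.4066 -0.4625  0.1855] [ 0.418 -0.504  0.244]
```

View pics/wrist4.png

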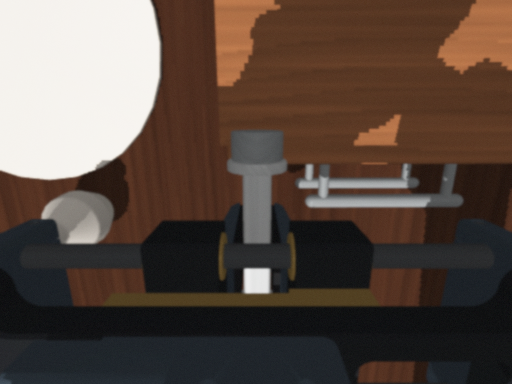

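Call:
servo_tool(motion=[[0.004, 0, 0, 0, 1], [0.004, 0, 0, 0, 1], [0.004, 0, 0, 0, 1], [0.004, 0, 0, 0, 1], [0.004, 0, 0, 0, 1], [0, 0, 0, 0, 1]], force=10)

```text
time: 12.78
tool_pos: [0.4055, -0.4898, 0.1355]
orientation: [[-0.0, -1.0, 0.004], [0.0, 0.004, 1.0], [-1.0, 0.0, 0.0]]
force: [-0.2, 0.6, -1.3]
grip_width: 0.175
```

```bash
cat > tilt.py <<'E'
from h import *
import sys
def tilt(tag,us=(250,264)):
    im,d,K,W=load(tag);P=pts(d,K,W);o=get_obs();Rm=np.array(o['orientation']).reshape(3,3)
    q=(P-o['tool_pos'])@Rm   # tool coords
    q=q[:, us[0]:us[1]].reshape(-1,3)
    g=q+[.019,0,0]  # relative grasp pt
    m=(abs(g[:,2])<.042)&(g[:,0]>-.045)&(g[:,0]<.02); s=g[m]
    # robust line fit x vs z
    p=np.polyfit(s[:,2],s[:,0],1)
    for _ in range(5):
        r=s[:,0]-np.polyval(p,s[:,2]); k=abs(r)<max(.0015,1.5*np.median(abs(r))); p=np.polyfit(s[k,2],s[k,0],1)
    th=np.arctan(p[0]); print('tilt deg (+z end low positive)',np.degrees(th).round(2),'axis offset at grasp (mm, + = above)',(-(p[1]*np.cos(th))-.008)*1e3,k.sum(), 'force',o['force'].round(2),'tcp',o['tool_pos'].round(4))
    e=g[(g[:,0]<.03)&(g[:,0]>-.08)]; ca=np.c_[e[:,2]*np.cos(th)+e[:,0]*np.sin(th), -e[:,0]*np.cos(th)+e[:,2]*np.sin(th)]
    kk=abs(ca[:,1])<.02; print('axial range of gauge',ca[kk,0].min().round(4),ca[kk,0].max().round(4))
if __name__=='__main__':
    grab('wrist',sys.argv[1]); tilt(sys.argv[1])
E
python3 tilt.py wrist5
```

```text
tilt deg (+z end low positive) 10.03 axis offset at grasp (mm, + = above) 1.0980757564582402 1116 force [ 0.13  0.54 -0.9 ] tcp [ 0.4055 -0.49    0.1357]
axial range of gauge -0.0978 0.0352
```

Call:
servo_tool(motion=[[0.004, 0, 0, 0, 1], [0.004, 0, 0, 0, 1], [0.004, 0, 0, 0, 1], [0.004, 0, 0, 0, 1], [0.003, 0, 0, 0, 1], [0, 0, 0, 0, 1]], force=10)

```text
time: 13.58
tool_pos: [0.4054, -0.4897, 0.1165]
orientation: [[-0.0, -1.0, 0.004], [0.001, 0.004, 1.0], [-1.0, 0.0, 0.001]]
force: [0.9, 0.4, -0.8]
grip_width: 0.174
```

```bash
python3 tilt.py wrist6
```

```text
tilt deg (+z end low positive) 28.33 axis offset at grasp (mm, + = above) 1.1127819832895074 667 force [ 0.02 -0.63 -1.88] tcp [ 0.4054 -0.4897  0.1167]
axial range of gauge -0.0725 0.0447
```

Call:
servo_tool(motion=[[0.002, 0, 0, 0, 1], [0, 0, 0, 0, 1], [-0.01, 0, 0, 0, 1], [-0.03, 0, 0, 0, 1], [-0.033, 0, 0, 0, 1], [0, 0, 0, -8.6, 1], [0, 0, 0, -8.6, 1], [0, 0, 0, -8.6, 1], [0, -0.03, 0.02, 0, 1], [0, -0.04, 0.03, 0, 1], [0, -0.04, 0.03, 0, 1], [0.014, -0.0111, 0.0102, 0, 1], [0, 0, 0, 0, 1], [0, 0, 0, 0, 1]], force=20)

```text
time: 15.38
tool_pos: [0.4755, -0.3575, 0.1741]
orientation: [[-0.0, -0.902, -0.431], [-0.0, -0.431, 0.902], [-1.0, 0.0, -0.0]]
force: [-0.5, -0.0, -0.7]
grip_width: 0.173
```

```bash
python3 tilt.py wrist7
python3 - <<'E'
from h import *
grab('scene','scene7'); crop('scene7',120,250,120,230,6,'c8.png')
o=get_obs(); print(np.array(o['orientation']).round(4).tolist())
E
```

```text
tilt deg (+z end low positive) 29.36 axis offset at grasp (mm, + = above) 1.0889289832145352 640 force [ 1.07 -0.17 -1.38] tcp [ 0.4755 -0.3577  0.1742]
axial range of gauge -0.0682 0.0443
[[0.0003, -0.9027, -0.4302], [-0.0005, -0.4302, 0.9027], [-1.0, -0.0, -0.0006]]
```

View pics/wrist7.png

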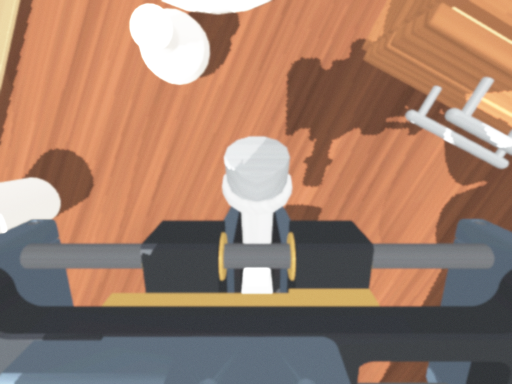

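View pics/c8.png

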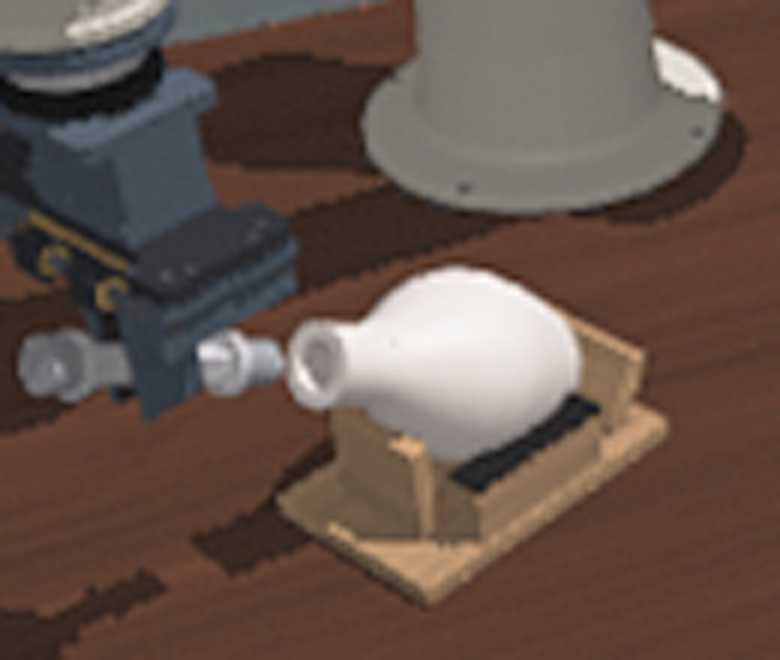

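Run:
```python
from h import *
for t in ('wrist7','wrist4'):
    im,d,K,W=load(t);P=pts(d,K,W)
    g=(P-W[:3,3])@W[:3,:3]; he=np.array(get_calibration('wrist')['hand_eye']); g=g@he[:3,:3].T+he[:3,3]; g[...,0]+=.019
    for v in (150,160,170,200,208):
        r=g[v]; k=(abs(r[:,0])<.06)&(abs(r[:,1])<.03)
        print(t,v,r[k,1].min().round(4),r[k,1].max().round(4),((r[k,1].min()+r[k,1].max())/2).round(4))
```

```text
wrist7 150 -0.0144 0.0128 -0.0008
wrist7 160 -0.0141 0.0131 -0.0005
wrist7 170 -0.0144 0.0132 -0.0006
wrist7 200 -0.0145 0.0133 -0.0006
wrist7 208 -0.0172 0.0161 -0.0006
wrist4 150 -0.0215 0.03 0.0042
wrist4 160 -0.0218 0.0299 0.0041
wrist4 170 -0.0163 0.015 -0.0006
wrist4 200 -0.0082 0.0069 -0.0006
wrist4 208 -0.0172 0.0161 -0.0006
```

Call:
servo_tool(motion=[[-0.001, -0.0016, 0, 0, 1], [0.005, 0, 0.0087, 0, 1], [0.005, 0, 0.0087, 0, 1], [0.0025, 0, 0.0043, 0, 1], [0.0015, 0, 0.0026, 0, 1], [0, 0, 0, 0, 1]], force=10)

```text
time: 16.23
tool_pos: [0.4668, -0.3336, 0.1609]
orientation: [[-0.0, -0.902, -0.432], [0.0, -0.432, 0.902], [-1.0, 0.0, 0.0]]
force: [-0.5, -0.1, -1.5]
grip_width: 0.175
```

Run:
```python
from h import *
grab('scene','scene8'); crop('scene8',120,250,120,230,6,'c9.png')
o=get_obs(); print(o['force'],o['tool_pos'])
```

```text
[-0.05466096 -0.30149151 -1.30366331] [ 0.46695255 -0.33380984  0.16098689]
```

View pics/c9.png

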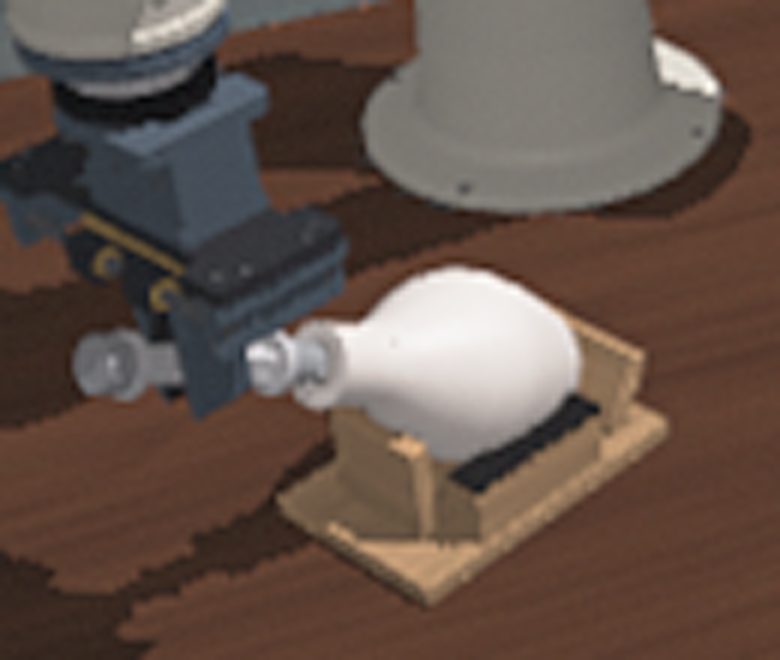

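Call:
servo_tool(motion=[[0.0015, 0.0005, 0.0026, 0, 1], [0.0015, 0, 0.0026, 0, 1], [0.0015, 0, 0.0026, 0, 1], [0, 0, 0, 0, 1]], force=10)

```text
time: 16.77
tool_pos: [0.4629, -0.3266, 0.1563]
orientation: [[-0.0, -0.902, -0.431], [0.0, -0.431, 0.902], [-1.0, 0.0, 0.0]]
force: [-0.2, -0.5, -3.6]
grip_width: 0.175
```

Call:
servo_tool(motion=[[0.0015, 0, 0.0026, 0, 1], [0.0015, 0, 0.0026, 0, 1], [0, 0, 0, 0, 1]], force=10)

```text
time: 17.15
tool_pos: [0.4606, -0.3219, 0.1533]
orientation: [[-0.0, -0.902, -0.432], [0.0, -0.432, 0.902], [-1.0, 0.0, 0.001]]
force: [-0.4, 0.2, -3.0]
grip_width: 0.178
```

```bash
python3 tilt.py wrist9;  python3 - <<'E'
from h import *
grab('scene','scene9'); crop('scene9',120,250,120,230,6,'c10.png')
E
```

```text
tilt deg (+z end low positive) 29.79 axis offset at grasp (mm, + = above) 1.0879675417990158 626 force [-0.12 -0.24 -2.83] tcp [ 0.4606 -0.3219  0.1533]
axial range of gauge -0.0681 0.0447
```

View pics/c10.png

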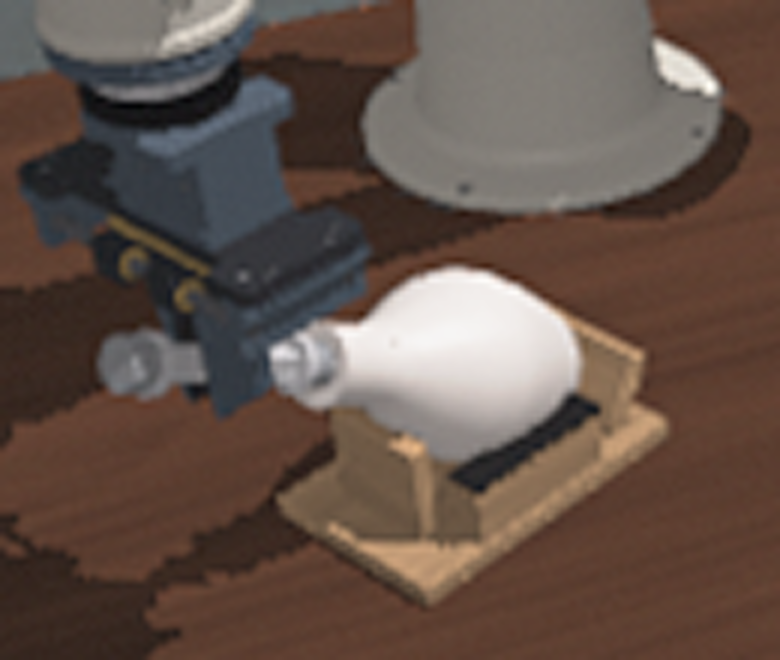

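Call:
servo_tool(motion=[[0.0015, 0, 0.0026, 0, 1], [0.0015, 0, 0.0026, 0, 1], [0.0015, 0, 0.0026, 0, 1], [0.0005, 0, 0.0009, 0, 1], [0, 0, 0, 0, 1]], force=10)

```text
time: 17.88
tool_pos: [0.4569, -0.3142, 0.1483]
orientation: [[-0.0, -0.902, -0.431], [0.0, -0.431, 0.902], [-1.0, 0.0, 0.0]]
force: [1.6, 1.2, -2.7]
grip_width: 0.174
```

Call:
servo_tool(motion=[[0.0005, 0, 0.0009, 0, 1], [0.0005, 0, 0.0009, 0, 1], [0, 0, 0, 0, 1]], force=10)

```text
time: 18.25
tool_pos: [0.4562, -0.3127, 0.1474]
orientation: [[-0.0, -0.902, -0.431], [0.0, -0.431, 0.902], [-1.0, 0.0, 0.0]]
force: [0.6, -0.5, -3.1]
grip_width: 0.172
```

```bash
python3 tilt.py wrist10
```

```text
tilt deg (+z end low positive) 29.68 axis offset at grasp (mm, + = above) 1.0714638535226813 632 force [-0.02 -0.11 -3.17] tcp [ 0.4562 -0.3127  0.1474]
axial range of gauge -0.0682 0.0445
```

Call:
servo_tool(motion=[[0.0005, 0, 0.0009, 0, 1], [0.0005, 0, 0.0009, 0, 1], [0, 0, 0, 0, 1], [0, 0, 0, 0, 1]], force=10)

```text
time: 18.8
tool_pos: [0.4554, -0.311, 0.1464]
orientation: [[-0.0, -0.902, -0.431], [0.0, -0.431, 0.902], [-1.0, 0.0, 0.0]]
force: [-0.2, -1.5, -2.9]
grip_width: 0.176
```

Call:
servo_tool(motion=[[0.0005, 0, 0.0009, 0, 1], [0, 0, 0, 0, 1], [0, 0, 0, 0, 1]], force=10)

```text
time: 19.18
tool_pos: [0.4553, -0.3107, 0.1462]
orientation: [[0.001, -0.902, -0.431], [-0.001, -0.431, 0.902], [-1.0, -0.0, -0.001]]
force: [0.8, -5.6, 1.9]
grip_width: 0.175
```

```bash
python3 tilt.py wrist11;  python3 - <<'E'
from h import *
grab('scene','scene11'); crop('scene11',120,250,120,230,6,'c11.png')
E
```

```text
tilt deg (+z end low positive) 29.74 axis offset at grasp (mm, + = above) 1.0879329682039474 629 force [ 0.59 -5.01  0.7 ] tcp [ 0.4554 -0.3108  0.1462]
axial range of gauge -0.0686 0.0445
```

View pics/c11.png

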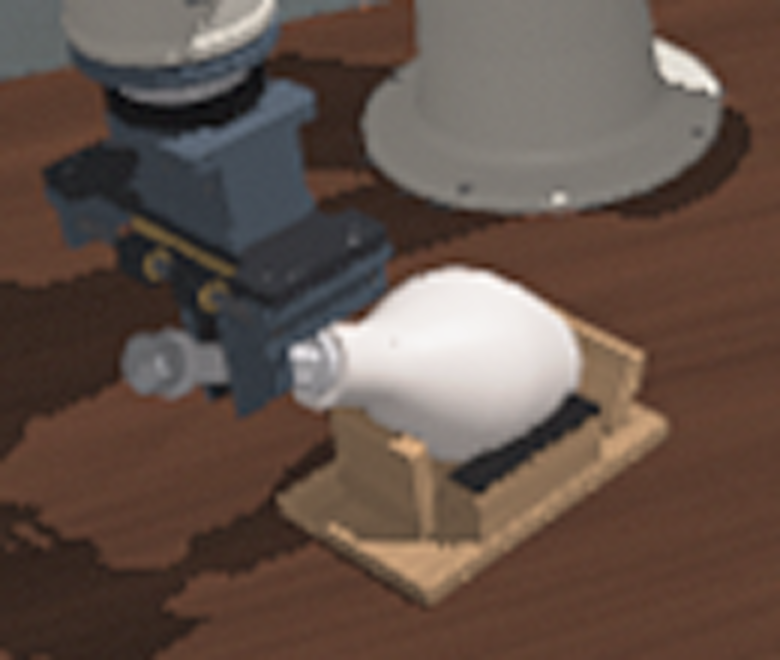

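Call:
servo_tool(motion=[[-0.0015, 0, -0.0026, 0, 1], [-0.0025, 0, -0.0043, 0, 1], [-0.005, 0, -0.0087, 0, 1], [-0.005, 0, -0.0087, 0, 1], [-0.0075, 0, -0.013, 0, 1], [-0.02, 0, -0.02, 0, 1], [-0.02, 0, 0, 0, 1], [0, 0, 0, 0, 1]], force=15)

```text
time: 20.27
tool_pos: [0.4807, -0.3632, 0.2089]
orientation: [[0.002, -0.902, -0.431], [-0.002, -0.431, 0.902], [-1.0, -0.001, -0.003]]
force: [0.4, 0.3, -1.2]
grip_width: 0.177
```

```bash
python3 tilt.py wrist12
python3 - <<'E'
from h import *
im,d,K,W=load('wrist4');P=pts(d,K,W)
for u,v in [(60,80),(120,100),(30,150),(140,140),(80,10)]: print(P[v,u].round(3))
for v in (20,60,100):print([tuple(P[v,u].round(3)) for u in range(208,226,2)])
E
```

```text
tilt deg (+z end low positive) 29.83 axis offset at grasp (mm, + = above) 1.6943082180213878 649 force [-0.18 -1.12 -2.15] tcp [ 0.4801 -0.3625  0.2078]
axial range of gauge -0.0694 0.0437
[ 0.625 -0.604  0.008]
[ 0.561 -0.582  0.009]
[ 0.675 -0.527  0.009]
[ 0.547 -0.537  0.002]
[ 0.591 -0.672  0.009]
[(np.float64(0.459), np.float64(-0.665), np.float64(-0.001)), (np.float64(0.456), np.float64(-0.664), np.float64(0.001)), (np.float64(0.454), np.float64(-0.665), np.float64(-0.001)), (np.float64(0.452), np.float64(-0.664), np.float64(0.001)), (np.float64(0.43), np.float64(-0.619), np.float64(0.15)), (np.float64(0.429), np.float64(-0.618), np.float64(0.151)), (np.float64(0.428), np.float64(-0.618), np.float64(0.151)), (np.float64(0.427), np.float64(-0.619), np.float64(0.149)), (np.float64(0.425), np.float64(-0.619), np.float64(0.15))]
[(np.float64(0.461), np.float64(-0.625), np.float64(0.001)), (np.float64(0.458), np.float64(-0.625), np.float64(0.001)), (np.float64(0.456), np.float64(-0.625), np.float64(0.001)), (np.float64(0.454), np.float64(-0.625), np.float64(0.0)), (np.float64(0.452), np.float64(-0.625), np.float64(-0.0)), (np.float64(0.43), np.float64(-0.597), np.float64(0.151)), (np.float64(0.428), np.float64(-0.597), np.float64(0.151)), (np.float64(0.427), np.float64(-0.597), np.float64(0.149)), (np.float64(0.426), np.float64(-0.597), np.float64(0.15))]
[(np.float64(0.463), np.float64(-0.582), np.float64(0.0)), (np.float64(0.46), np.float64(-0.582), np.float64(0.001)), (np.float64(0.458), np.float64(-0.582), np.float64(0.001)), (np.float64(0.456), np.float64(-0.582), np.float64(0.002)), (np.float64(0.454), np.float64(-0.582), np.float64(0.0)), (np.float64(0.43), np.float64(-0.574), np.float64(0.153)), (np.float64(0.43), np.float64(-0.574), np.float64(0.149)), (np.float64(0.428), np.float64(-0.574), np.float64(0.151)), (np.float64(0.427), np.float64(-0.574), np.float64(0.152))]
```

Call:
servo_tool(motion=[[0, 0, 0, -10, 1], [0, 0, 0, -10, 1], [0, 0, 0, -10, 1], [0, 0, 0, -10, 1], [0, 0, 0, -10, 1], [0, 0, 0, -10, 1], [0, 0.02, 0, -4.6, 1], [0, 0.045, -0.002, 0, 1], [0, 0.045, -0.002, 0, 1], [0, 0.045, -0.002, 0, 1], [0, 0.04, -0.0024, 0, 1], [0, 0.0225, 0, 0, 1], [0.01, 0, 0, 0, 1], [0, 0, 0, 0, 1]], force=15)

```text
time: 22.08
tool_pos: [0.4867, -0.578, 0.1953]
orientation: [[-0.002, 0.003, -1.0], [0.003, -1.0, -0.003], [-1.0, -0.003, 0.002]]
force: [-1.0, 0.3, -0.6]
grip_width: 0.173
```

```bash
python3 tilt.py wrist13
python3 - <<'E'
from h import *
grab('scene','scene13'); crop('scene13',0,200,80,260,4,'c13.png')
E
```

```text
tilt deg (+z end low positive) 29.77 axis offset at grasp (mm, + = above) 0.43172558768282515 618 force [ 0.76  0.71 -0.97] tcp [ 0.487  -0.5781  0.1962]
axial range of gauge -0.0674 0.045
```

View pics/c13.png

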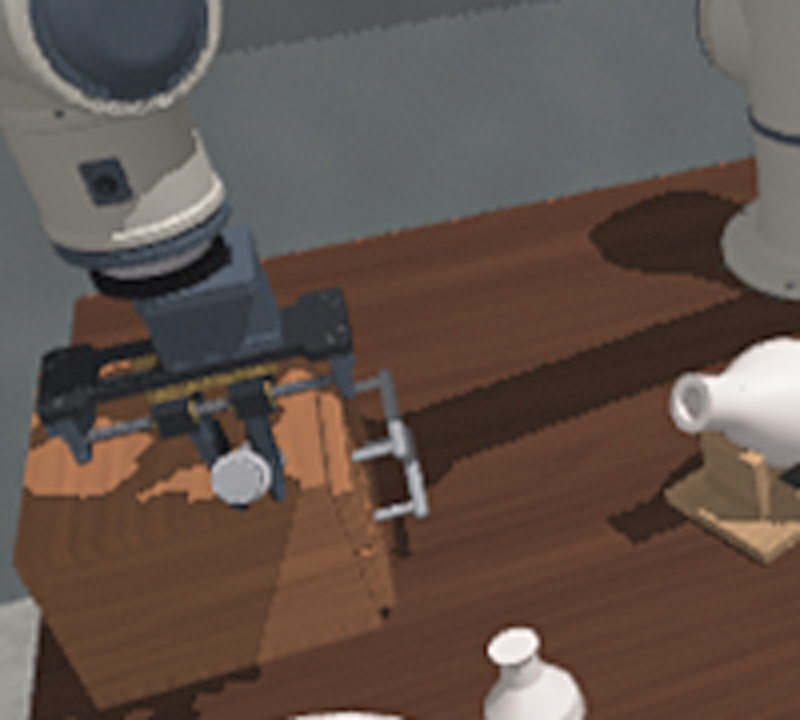

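Call:
servo_tool(motion=[[0.008, 0, 0, 0, 1], [0.005, 0, 0, 0, 1], [0.005, 0, 0, 0, 1], [0.005, 0, 0, 0, 1], [0.005, 0, 0, 0, 1], [0.005, 0, 0, 0, 1], [0.005, 0, 0, 0, 1], [0.005, 0, 0, 0, 1], [0, 0, 0, 0, 1]], force=10)

```text
time: 23.3
tool_pos: [0.4869, -0.5791, 0.1537]
orientation: [[-0.001, 0.003, -1.0], [0.001, -1.0, -0.003], [-1.0, -0.001, 0.001]]
force: [-0.6, -0.2, -0.7]
grip_width: 0.173
```

```bash
python3 tilt.py wrist14
```

```text
tilt deg (+z end low positive) 9.25 axis offset at grasp (mm, + = above) 1.7640704002004122 1138 force [-0.75  0.17 -1.77] tcp [ 0.487  -0.5792  0.154 ]
axial range of gauge -0.0673 0.0341
```

Call:
servo_tool(motion=[[0.005, 0, 0, 0, 1], [0.005, 0, 0, 0, 1], [0.005, 0, 0, 0, 1], [0.005, 0, 0, 0, 1], [0.005, 0, 0, 0, 1], [0.005, 0, 0, 0, 1], [0.005, 0, 0, 0, 1], [0.004, 0, 0, 0, 1], [0, 0, 0, 0, 1]], force=10)

```text
time: 24.48
tool_pos: [0.4871, -0.5793, 0.1149]
orientation: [[-0.0, 0.003, -1.0], [0.001, -1.0, -0.003], [-1.0, -0.001, 0.0]]
force: [-0.6, -0.2, -1.3]
grip_width: 0.174
```

```bash
python3 tilt.py wrist15
```

```text
tilt deg (+z end low positive) -25.65 axis offset at grasp (mm, + = above) 2.619066872282038 1302 force [-0.37 -0.58 -1.64] tcp [ 0.4871 -0.5793  0.1151]
axial range of gauge -0.0656 0.0289
```

View pics/wrist15.png

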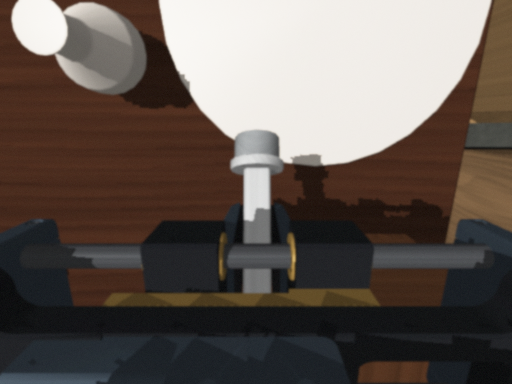

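Call:
servo_tool(motion=[[0.003, 0, 0, 0, 1], [0.0025, 0, 0, 0, 1], [0, 0, 0, 0, 1]], force=10)

```text
time: 24.9
tool_pos: [0.4872, -0.5794, 0.1097]
orientation: [[-0.0, 0.003, -1.0], [0.0, -1.0, -0.003], [-1.0, -0.0, 0.0]]
force: [1.1, -0.1, 0.3]
grip_width: 0.176
```

```bash
python3 tilt.py wrist16
```

```text
tilt deg (+z end low positive) -29.69 axis offset at grasp (mm, + = above) 2.7480513202392167 1295 force [0.28 0.45 0.29] tcp [ 0.4872 -0.5794  0.1098]
axial range of gauge -0.0652 0.0295
```

Call:
servo_tool(motion=[[-0.01, 0, 0, 0, 1], [-0.03, 0, 0, 0, 1], [-0.03, 0, 0, 0, 1], [-0.02, -0.03, 0, 0, 1], [0, -0.05, 0.004, 0, 1], [0, -0.05, 0.004, 0, 1], [0, -0.05, 0.004, 0, 1], [0, -0.0539, 0.0033, 0, 1], [0, 0, 0, -5, 1], [0, 0, 0, -10.5, 1], [0, 0, 0, -10.5, 1], [0, 0, 0, -10.5, 1], [0, 0, 0, -10.5, 1], [0, 0, 0, -10.5, 1], [0, 0, 0, -10.5, 1], [0, 0, 0, -10.5, 1], [0, 0, 0, -10.5, 1], [0, 0, 0, -10.5, 1], [0, 0, 0, -10.5, 1], [0, 0, 0, -5.3, 1]], force=20)

```text
time: 27.45
tool_pos: [0.4713, -0.3456, 0.2007]
orientation: [[0.001, 0.901, 0.434], [-0.0, 0.434, -0.901], [-1.0, 0.0, 0.001]]
force: [-0.4, -0.5, -1.8]
grip_width: 0.177
```

Call:
servo_tool(motion=[[0, 0, 0, 0, 1], [0, 0, 0, 0, 1]])

```text
time: 27.7
tool_pos: [0.4713, -0.3456, 0.2003]
orientation: [[0.0, 0.904, 0.428], [-0.0, 0.428, -0.904], [-1.0, 0.0, 0.0]]
force: [-0.2, 0.5, -1.5]
grip_width: 0.174
```

```bash
python3 tilt.py wrist17
python3 - <<'E'
from h import *
o=get_obs();print(o['orientation'].round(4),o['qpos'].round(3))
G=o['tool_pos']+[0,0,.019]
print('move to G target', (np.array([.4719,-.3455,.1856])-G)@o['orientation'])
E
```

```text
tilt deg (+z end low positive) -29.66 axis offset at grasp (mm, + = above) 2.104426645314461 1334 force [-0.49  0.37 -1.76] tcp [ 0.4713 -0.3456  0.2002]
axial range of gauge -0.0635 0.0309
[[ 2.000e-04  9.037e-01  4.281e-01]
 [-2.000e-04  4.281e-01 -9.037e-01]
 [-1.000e+00  1.000e-04  3.000e-04]] [-0.735  0.45   1.466  0.     1.225 -1.177]
move to G target [0.03359115 0.00057976 0.00016389]
```

Call:
servo_tool(motion=[[0.0166, 0.0006, 0, 0, 1], [0.017, 0, 0, 0, 1], [0, 0, 0, 0, 1], [0, 0, 0, 0, 1]], force=20)

```text
time: 28.25
tool_pos: [0.4719, -0.3453, 0.1663]
orientation: [[-0.0, 0.903, 0.43], [0.0, 0.43, -0.903], [-1.0, -0.0, -0.0]]
force: [0.3, -0.9, -1.1]
grip_width: 0.17
```

```bash
python3 tilt.py wrist18
python3 - <<'E'
from h import *
crop('wrist18',180,340,40,240,3.5,'c18w.png')
grab('scene','scene18'); crop('scene18',120,250,120,230,6,'c18.png')
im,d,K,W=load('wrist18');P=pts(d,K,W);o=get_obs();g=(P-o['tool_pos'])@o['orientation']+[.019,0,0]
th=np.radians(29.7)
for v in range(100,215,5):
    r=g[v];k=(abs(r[:,0])<.07)&(abs(r[:,1])<.03); p=g[v,257]
    a=-(p[2])*np.cos(th)+p[0]*np.sin(th); pr=-p[0]*np.cos(th)-p[2]*np.sin(th)
    print(v,'axial to nogo',a.round(4),'perp',pr.round(4),'P',P[v,257].round(4), 'ymid',((r[k,1].min()+r[k,1].max())/2).round(4) if k.any() else '')
E
```

```text
tilt deg (+z end low positive) -29.7 axis offset at grasp (mm, + = above) 1.8929634251359568 1323 force [ 0.27  0.79 -1.07] tcp [ 0.472  -0.3455  0.1666]
axial range of gauge -0.0929 0.0306
100 axial to nogo 0.1037 perp -0.0117 P [ 0.4364 -0.2692  0.1242] ymid 0.0001
105 axial to nogo 0.0993 perp -0.0116 P [ 0.438  -0.2726  0.1265] ymid 0.0002
110 axial to nogo 0.0948 perp -0.0111 P [ 0.4395 -0.2759  0.1291] ymid 0.0002
115 axial to nogo 0.0925 perp -0.0142 P [ 0.4411 -0.2791  0.1276] ymid 0.0001
120 axial to nogo 0.0927 perp -0.0221 P [ 0.4427 -0.2825  0.1206] ymid 0.0002
125 axial to nogo 0.145 perp -0.1286 P [ 0.446  -0.2891  0.0022] ymid 
130 axial to nogo 0.1407 perp -0.1332 P [ 4.485e-01 -2.946e-01  4.000e-04] ymid 
135 axial to nogo 0.061 perp 0.0165 P [ 0.4462 -0.29    0.1699] ymid 0.0002
140 axial to nogo 0.0576 perp 0.0167 P [ 0.4474 -0.2926  0.1717] ymid 0.0002
145 axial to nogo 0.0543 perp 0.0167 P [ 0.4487 -0.2952  0.1733] ymid 0.0002
150 axial to nogo 0.0514 perp 0.016 P [ 0.4499 -0.2978  0.1742] ymid 0.0002
155 axial to nogo 0.0472 perp 0.0183 P [ 0.451  -0.3001  0.178
[... 157 characters left out ...]
ymid 0.0002
170 axial to nogo 0.0408 perp 0.0095 P [ 0.4552 -0.3091  0.1738] ymid 0.0002
175 axial to nogo 0.037 perp 0.0112 P [ 0.4563 -0.3113  0.1772] ymid 0.0001
180 axial to nogo 0.0342 perp 0.0098 P [ 0.4576 -0.3141  0.1773] ymid 0.0002
185 axial to nogo 0.031 perp 0.0099 P [ 0.4588 -0.3166  0.1789] ymid 0.0002
190 axial to nogo 0.028 perp 0.0095 P [ 0.46   -0.3191  0.1801] ymid 0.0002
195 axial to nogo 0.0245 perp 0.011 P [ 0.461  -0.3212  0.1832] ymid 0.0001
200 axial to nogo 0.0217 perp 0.0095 P [ 0.4623 -0.324   0.1833] ymid 0.0001
205 axial to nogo 0.0185 perp 0.0104 P [ 0.4633 -0.3261  0.1856] ymid 0.0002
210 axial to nogo 0.0155 perp 0.0106 P [ 0.4644 -0.3285  0.1873] ymid 0.0001
```

View pics/c18w.png

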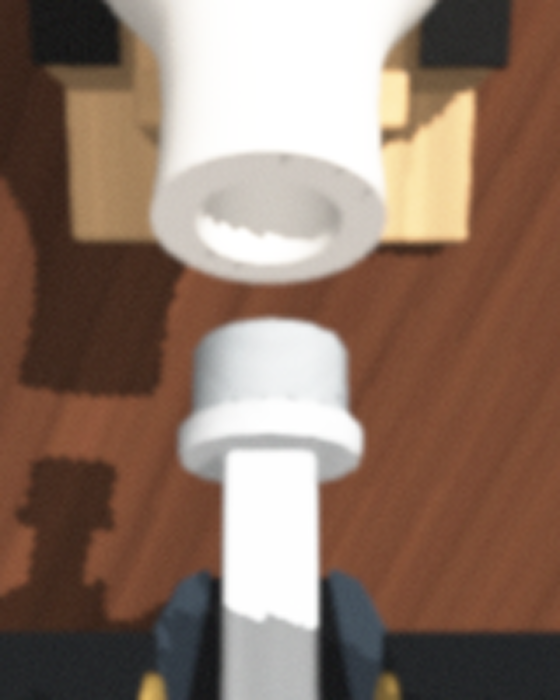

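View pics/c18.png

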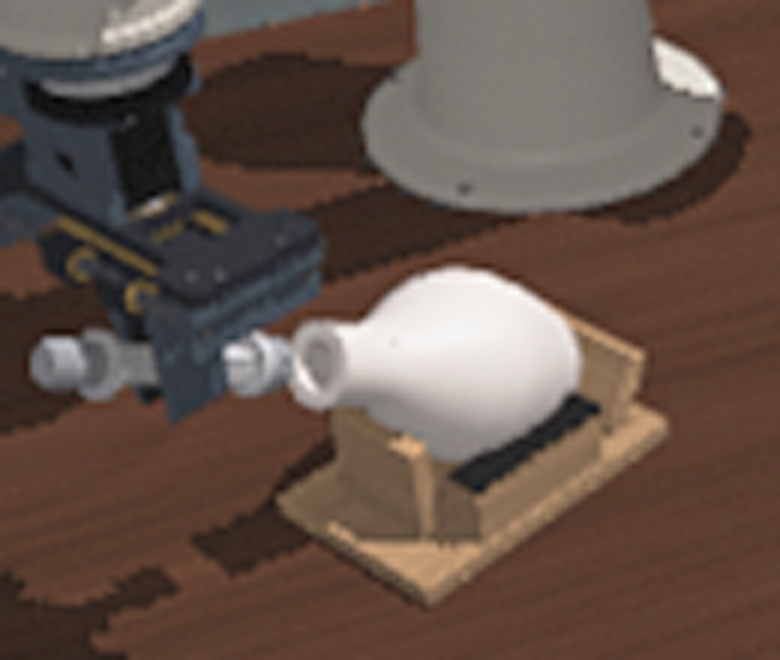

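Run:
```python
from h import *
from fitm import fit
c,psi,el=fit('wrist18',(0.4375,-.2716,.1410),-64.7)
o=get_obs();g=(c-o['tool_pos'])@o['orientation']+[.019,0,0];th=np.radians(29.7)
print('axial',-g[2]*np.cos(th)+g[0]*np.sin(th),'perp',-g[0]*np.cos(th)-g[2]*np.sin(th),'y',g[1],'gauge perp .0019')
```

```text
wrist18 1050 c [ 0.4372 -0.272   0.1416] psi -64.85 el 30.04 cost 6.279427876650307 rms 0.00048733501269038773
axial 0.09257578030821662 perp 0.0019691647102717813 y 7.408526421213742e-05 gauge perp .0019
```

Call:
servo_tool(motion=[[0.004, 0, -0.0069, 0, 1], [0.004, 0, -0.0069, 0, 1], [0.0025, 0, -0.0043, 0, 1], [0.0015, 0, -0.0026, 0, 1], [0.0005, 0, -0.0009, 0, 1], [0, 0, 0, 0, 1], [0, 0, 0, 0, 1]], force=15)

```text
time: 29.22
tool_pos: [0.4626, -0.3259, 0.1539]
orientation: [[0.0, 0.903, 0.43], [-0.0, 0.43, -0.903], [-1.0, 0.0, 0.0]]
force: [0.6, -0.5, -1.1]
grip_width: 0.174
```

Call:
servo_tool(motion=[[0.0005, 0, -0.0009, 0, 1], [0.0005, 0, -0.0009, 0, 1], [0, 0, 0, 0, 1]])

```text
time: 29.6
tool_pos: [0.4617, -0.3241, 0.1528]
orientation: [[-0.0, 0.903, 0.43], [0.0, 0.43, -0.903], [-1.0, -0.0, -0.0]]
force: [0.1, 0.0, -1.4]
grip_width: 0.172
```

```bash
python3 tilt.py wrist19
python3 - <<'E'
from h import *
crop('wrist19',180,340,60,240,3.5,'c19w.png')
for i in range(3): print(get_obs()['force'])
E
```

```text
tilt deg (+z end low positive) -29.67 axis offset at grasp (mm, + = above) 2.065848270547949 1326 force [-0.03 -0.02 -1.73] tcp [ 0.4617 -0.3241  0.1528]
axial range of gauge -0.0657 0.0309
[-0.03436093 -0.02393721 -1.731091  ]
[-0.03436093 -0.02393721 -1.731091  ]
[-0.03436093 -0.02393721 -1.731091  ]
```

View pics/c19w.png

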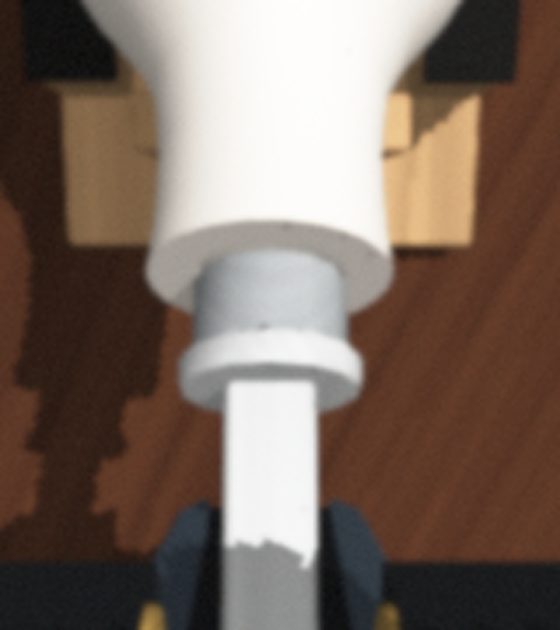

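Call:
servo_tool(motion=[[0.0005, 0, -0.0009, 0, 1], [0.0005, 0, -0.0009, 0, 1], [0, 0, 0, 0, 1]])

```text
time: 30.02
tool_pos: [0.4614, -0.3231, 0.1522]
orientation: [[0.001, 0.903, 0.43], [-0.001, 0.43, -0.903], [-1.0, 0.0, 0.002]]
force: [0.7, -4.7, 2.7]
grip_width: 0.174
```

Call:
servo_tool(motion=[[0.0005, 0, -0.0009, 0, 1], [0, 0, 0, 0, 1]])

```text
time: 30.28
tool_pos: [0.4614, -0.3231, 0.1521]
orientation: [[0.002, 0.903, 0.43], [-0.003, 0.43, -0.903], [-1.0, 0.001, 0.003]]
force: [0.3, -9.4, 5.8]
grip_width: 0.174
```

Call:
servo_tool(motion=[[0.0005, 0, -0.0009, 0, 1], [0, 0, 0, 0, 1]])

```text
time: 30.52
tool_pos: [0.4614, -0.323, 0.152]
orientation: [[0.003, 0.903, 0.43], [-0.004, 0.43, -0.903], [-1.0, 0.001, 0.005]]
force: [1.6, -12.5, 7.0]
grip_width: 0.173
```

Call:
servo_tool(motion=[[-0.0005, 0, 0.0009, 0, 1], [0, 0, 0, 0, 1], [0, 0, 0, 0, 1], [0, 0, 0, 0, 1], [0, 0, 0, 0, 1], [0, 0, 0, 0, 1]])

```text
time: 31.28
tool_pos: [0.4614, -0.3231, 0.152]
orientation: [[0.002, 0.903, 0.43], [-0.003, 0.43, -0.903], [-1.0, 0.001, 0.003]]
force: [2.0, -9.3, 3.9]
grip_width: 0.174
```

```bash
python3 tilt.py wrist20
python3 - <<'E'
from h import *
crop('wrist20',180,340,60,240,3.5,'c20w.png')
grab('scene','scene20'); crop('scene20',120,250,120,230,6,'c20.png')
E
```

```text
tilt deg (+z end low positive) -29.49 axis offset at grasp (mm, + = above) 2.0155258155499234 1333 force [ 1.38 -8.72  3.41] tcp [ 0.4614 -0.3231  0.1519]
axial range of gauge -0.0643 0.0308
```

View pics/c20w.png

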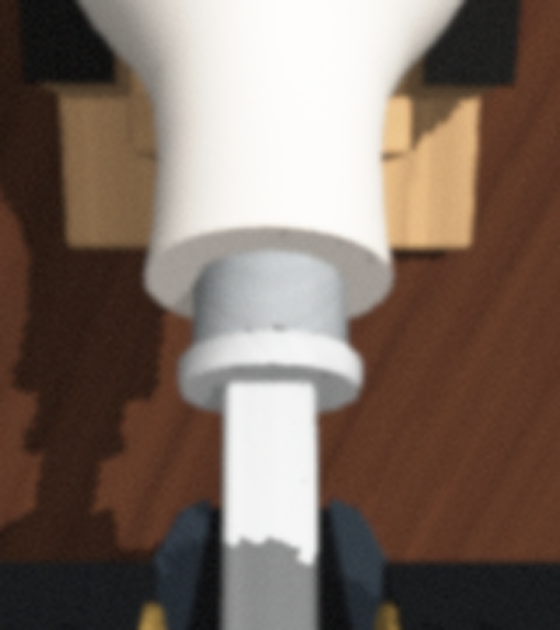

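View pics/c20.png

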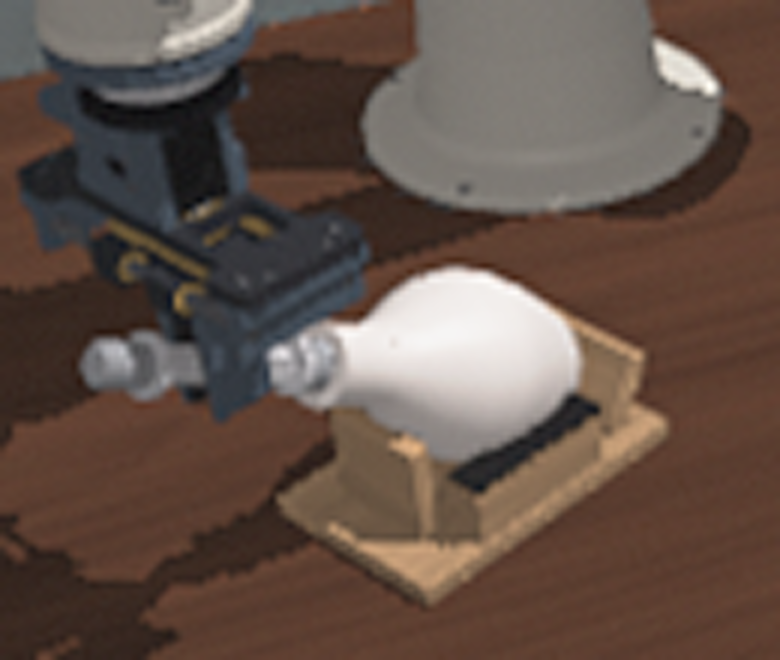

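Call:
servo_tool(motion=[[-0.0015, 0, 0.0026, 0, 1], [-0.005, 0, 0.0087, 0, 1], [-0.005, 0, 0.0087, 0, 1], [-0.01, 0, 0.0127, 0, 1], [-0.02, 0, 0, 0, 1], [-0.02, 0, 0, 0, 1], [0, 0, 0, -9.2, 1], [0, 0, 0, -9.2, 1], [0, 0, 0, -9.2, 1], [0, 0, 0, -9.2, 1], [0, 0, 0, -9.2, 1], [0, 0, 0, -9.2, 1], [0, 0, 0, -9.2, 1], [0, -0.03, 0, 0, 1], [0, -0.05, 0, 0, 1], [0, -0.05, 0, 0, 1], [0, -0.05, 0, 0, 1], [0, -0.045, 0, 0, 1], [0, 0, 0, 0, 1], [0, 0, 0, 0, 1]], force=20)

```text
time: 33.88
tool_pos: [0.474, -0.576, 0.2126]
orientation: [[-0.0, 0.003, 1.0], [0.001, 1.0, -0.003], [-1.0, 0.001, -0.0]]
force: [0.0, 0.1, -1.5]
grip_width: 0.176
```

```bash
python3 tilt.py wrist21
```

```text
tilt deg (+z end low positive) -29.29 axis offset at grasp (mm, + = above) 1.8851946322032183 1331 force [ 0.11  0.3  -1.35] tcp [ 0.4742 -0.5755  0.2128]
axial range of gauge -0.0637 0.0304
```

Call:
servo_tool(motion=[[0.015, 0, 0, 0, 1], [0.015, 0, 0, 0, 1], [0.005, 0, 0, 0, 1], [0.005, 0, 0, 0, 1], [0.005, 0, 0, 0, 1], [0.005, 0, 0, 0, 1], [0.005, 0, 0, 0, 1], [0.005, 0, 0, 0, 1], [0.002, 0, 0, 0, 1], [0, 0, 0, 0, 1]], force=10)

```text
time: 35.17
tool_pos: [0.4739, -0.5761, 0.1505]
orientation: [[-0.0, 0.002, 1.0], [0.0, 1.0, -0.002], [-1.0, 0.0, -0.0]]
force: [0.2, 0.5, -0.2]
grip_width: 0.175
```

```bash
python3 tilt.py wrist22
```

```text
tilt deg (+z end low positive) -6.49 axis offset at grasp (mm, + = above) 3.5183891692960425 1290 force [-0.44 -0.03 -1.57] tcp [ 0.4738 -0.5762  0.1506]
axial range of gauge -0.1363 0.0299
```

Call:
servo_tool(motion=[[0.003, 0, 0, 0, 1], [0.003, 0, 0, 0, 1], [0, 0, 0, 0, 1]], force=10)

```text
time: 35.6
tool_pos: [0.474, -0.5762, 0.1445]
orientation: [[-0.0, 0.002, 1.0], [0.0, 1.0, -0.002], [-1.0, 0.0, -0.0]]
force: [-0.4, -0.3, -0.7]
grip_width: 0.175
```

```bash
python3 tilt.py wrist23
```

```text
tilt deg (+z end low positive) 0.59 axis offset at grasp (mm, + = above) 4.005944135613893 1217 force [-0.7   0.29 -1.06] tcp [ 0.4739 -0.5761  0.1445]
axial range of gauge -0.1324 0.0309
```

Call:
servo_tool(motion=[[-0.02, 0, 0, 0, 1], [-0.05, 0, 0, 0, 1], [0, 0.02, 0.001, 0, 1], [0, 0.045, 0.0015, 0, 1], [0, 0.05, 0.0015, 0, 1], [0, 0.05, 0.0015, 0, 1], [0, 0.05, 0.0015, 0, 1], [0, 0.05, 0.0015, 0, 1], [0, 0.05, 0.0015, 0, 1], [0, 0.05, 0.0015, 0, 1], [0, 0.05, 0.0015, 0, 1], [0, 0.05, 0.0015, 0, 1], [0, 0.05, 0.0015, 0, 1], [0, 0.05, 0.0015, 0, 1], [0, 0.05, 0.0015, 0, 1], [0, 0.05, 0.0015, 0, 1], [0, 0.045, 0.0015, -5.8, 1], [0, 0.0245, 0.0015, -6, 1], [0, 0, 0, -6, 1], [0, 0, 0, 0, 1]], force=20)

```text
time: 38.15
tool_pos: [0.4967, 0.1583, 0.2147]
orientation: [[-0.0, -0.303, 0.953], [-0.0, 0.953, 0.303], [-1.0, -0.0, -0.0]]
force: [-0.7, -0.9, -1.6]
grip_width: 0.173
```

Call:
servo_tool(motion=[[0, 0, 0, 0, 1], [0, 0, 0, 0, 1]])

```text
time: 38.4
tool_pos: [0.4969, 0.1579, 0.2148]
orientation: [[-0.0, -0.301, 0.953], [-0.0, 0.953, 0.301], [-1.0, -0.0, -0.0]]
force: [0.2, 0.5, -1.8]
grip_width: 0.175
```

```bash
python3 tilt.py wrist24
python3 - <<'E'
from h import *
im,d,K,W=load('wrist24');P=pts(d,K,W);o=get_obs();g=(P-o['tool_pos'])@o['orientation']+[.019,0,0]
for v in range(120,240,4):
    r=g[v];k=(abs(r[:,0])<.03)&(abs(r[:,1])<.03)
    if k.any(): print(v,'z',g[v,257,2].round(4),'h',-g[v,257,0].round(4),'w',np.ptp(r[k,1]).round(4),r[k,1].mean().round(4))
print(o['orientation'].round(3))
E
```

```text
tilt deg (+z end low positive) 0.66 axis offset at grasp (mm, + = above) 4.059875912069517 1218 force [-0.32 -0.83 -1.1 ] tcp [0.4969 0.1579 0.2148]
axial range of gauge -0.0644 0.0308
132 z -0.0643 h 0.0053 w 0.0265 -0.0009
136 z -0.0631 h 0.0191 w 0.0283 -0.0009
140 z -0.0612 h 0.0189 w 0.0283 -0.001
144 z -0.0592 h 0.0185 w 0.0287 -0.0009
148 z -0.0573 h 0.0194 w 0.0287 -0.0009
152 z -0.0553 h 0.0192 w 0.0281 -0.0012
156 z -0.0534 h 0.02 w 0.0276 -0.0009
160 z -0.0513 h 0.0189 w 0.0276 -0.0009
164 z -0.0493 h 0.0191 w 0.0318 -0.0009
168 z -0.0478 h 0.0222 w 0.0317 -0.0009
172 z -0.0458 h 0.0219 w 0.0318 -0.0009
176 z -0.0437 h 0.0218 w 0.0244 -0.001
180 z -0.0397 h 0.0133 w 0.0156 -0.001
184 z -0.0375 h 0.0132 w 0.0157 -0.001
188 z -0.0352 h 0.013 w 0.0158 -0.001
192 z -0.0325 h 0.0115 w 0.0159 -0.001
196 z -0.0306 h 0.0127 w 0.0159 -0.001
200 z -0.0285 h 0.0133 w 0.0154 -0.0013
204 z -0.026 h 0.0124 w 0.0296 -0.001
208 z -0.0236 h 0.0122 w 0.0332 -0.001
212 z -0.0212 h 0.0122 w 0.0343 -0.001
216 z -0.0185 h 0.0112 w 0.0364 -0.001
220 z -0.0166 h 0.0125 w 0.0374 -0.001
224 z -0.014 h 0.012 w 0.0335 -0.001
228 z -0.0113 h 0.0113 w 0.0324 -0.0012
232 z -0.0095 h 0.0128 w 0.0302 -0.0013
236 z -0.0069 h 0.0123 w 0.0161 -0.001
[[-0.    -0.302  0.953]
 [-0.     0.953  0.302]
 [-1.     0.    -0.   ]]
```

View pics/wrist24.png

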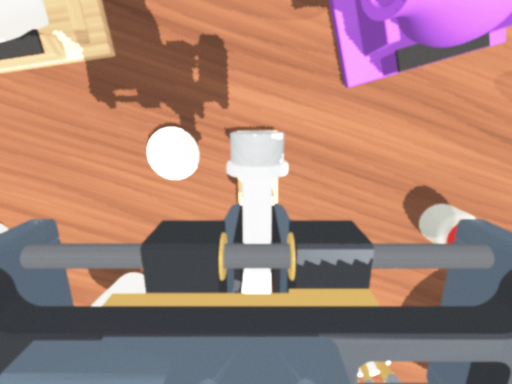

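Call:
servo_tool(motion=[[0.03, 0, 0.0003, 0, 1], [0.04, 0, 0, 0, 1], [0.04, 0, 0, 0, 1], [0.03, 0, 0, 0, 1], [0.015, 0, 0, 0, 1], [0.01, 0, 0, 0, 1], [0.01, 0, 0, 0, 1], [0.005, 0, 0, 0, 1], [0, 0, 0, 0, 1], [0, 0, 0, 0, 1]], force=12)

```text
time: 39.7
tool_pos: [0.4974, 0.1584, 0.0352]
orientation: [[0.001, -0.303, 0.953], [0.0, 0.953, 0.303], [-1.0, -0.0, 0.001]]
force: [0.7, -0.5, -1.2]
grip_width: 0.178
```

```bash
python3 tilt.py wrist25
python3 - <<'E'
from h import *
grab('scene','scene25'); crop('scene25',220,340,120,230,6,'c25.png')
E
```

```text
tilt deg (+z end low positive) 0.57 axis offset at grasp (mm, + = above) 4.048625934405272 1218 force [ 0.11  0.34 -1.81] tcp [0.4974 0.1584 0.0352]
axial range of gauge -0.0644 0.0308
```

View pics/c25.png

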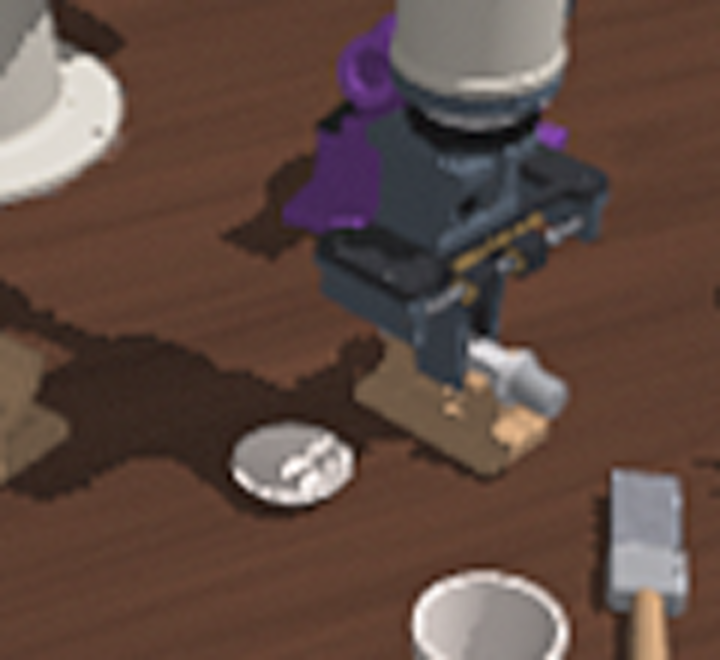

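View pics/wrist25.png

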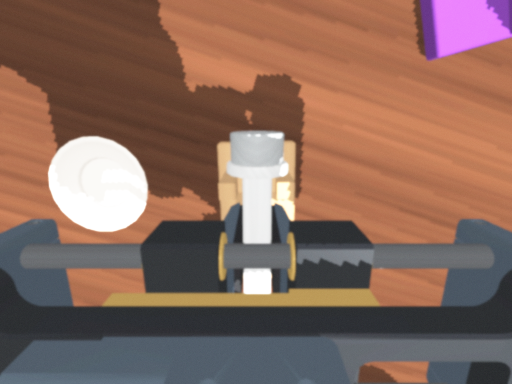

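Call:
servo_tool(motion=[[0.003, 0, 0, 0, 1], [0.003, 0, 0, 0, 1], [0.0015, 0, 0, 0, 1], [0, 0, 0, 0, 1]], force=8)

```text
time: 40.3
tool_pos: [0.4971, 0.1583, 0.0272]
orientation: [[-0.0, -0.303, 0.953], [-0.0, 0.953, 0.303], [-1.0, 0.0, -0.0]]
force: [0.6, -0.5, -2.0]
grip_width: 0.174
```

Call:
servo_tool(motion=[[0.001, 0, 0, 0, 1], [0.001, 0, 0, 0, 1], [0, 0, 0, 0, 1]])

```text
time: 40.67
tool_pos: [0.4973, 0.1583, 0.0255]
orientation: [[0.0, -0.303, 0.953], [0.0, 0.953, 0.303], [-1.0, -0.0, 0.0]]
force: [-0.5, 0.1, 4.1]
grip_width: 0.175
```

Call:
servo_tool(motion=[[0, 0, 0, 0, 0.4], [0, 0, 0, 0, 0.4], [0, 0, 0, 0, 0.4], [0, 0, 0, 0, 0.4], [0, 0, 0, 0, 0.4], [0, 0, 0, 0, 0.4], [0, 0, 0, 0, 0.4], [-0.01, 0, 0, 0, 0.4], [-0.03, 0, 0, 0, 0.4], [-0.04, 0, 0, 0, 0.4], [-0.04, 0, 0, 0, 0.4], [-0.02, 0, 0.03, 0, 0.4], [0, 0, 0, 0, 0.4], [0, 0, 0, 0, 0.4]])

```text
time: 42.42
tool_pos: [0.5249, 0.1672, 0.1651]
orientation: [[-0.001, -0.303, 0.953], [-0.0, 0.953, 0.303], [-1.0, 0.0, -0.001]]
force: [-1.0, -0.4, -1.3]
grip_width: 0.6
```

Run:
```python
from h import *
grab('wrist','wrist26');grab('scene','scene26'); crop('scene26',220,340,120,230,6,'c26.png')
im,d,K,W=load('wrist26');P=pts(d,K,W);print(get_obs()['grip_width'],get_obs()['tool_pos'])
ax=np.array([np.cos(np.radians(17.8)),np.sin(np.radians(17.8))]);w=np.array([-ax[1],ax[0]])
q=P[...,:2]-[.4975,.1580];s=q@ax;l=q@w;z=P[...,2]
m=(abs(s)<.1)&(abs(l)<.012)&(z>.053)&(z<.075)
S=s[m];L=l[m];Z=z[m];print('axial',S.min(),S.max())
h=(abs(S)<.026)&(abs(Z-.057)<.003);print('lat',L[h].min(),L[h].max(),'z',np.median(Z[h]),'slope',np.degrees(np.arctan(np.polyfit(S[h],Z[h],1)[0])),'yaw',np.degrees(np.arctan(np.polyfit(S[h],L[h],1)[0])))
```

```text
0.6004833454103543 [0.52461853 0.16716253 0.16469535]
axial -0.06441740270818927 0.07975050667596718
lat -0.008674567434234162 0.007428028035402739 z 0.05687211251288077 slope -0.060941370700238764 yaw -1.2303542078218435
```

View pics/wrist26.png

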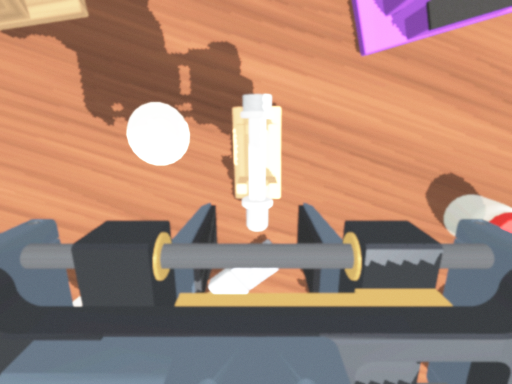

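View pics/c26.png

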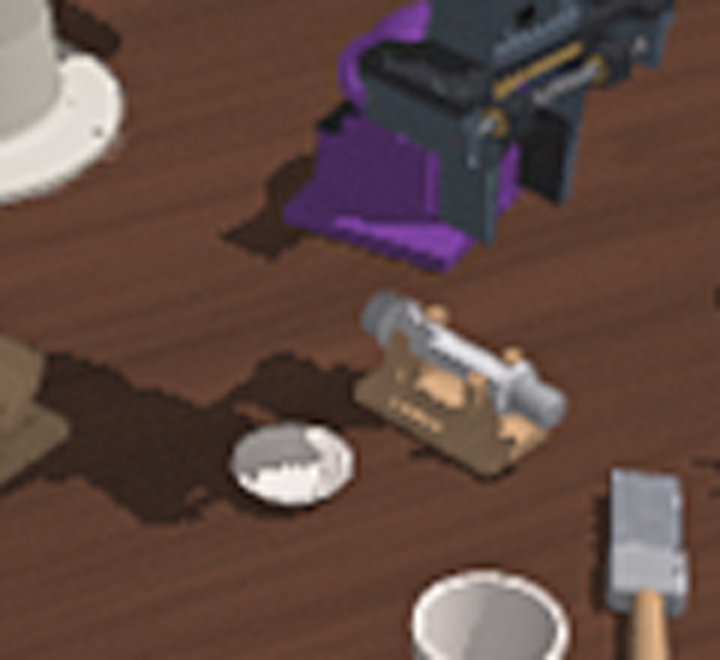

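Run:
```python
from h import *
grab('top','top26')
```

```text
(no output)
```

View pics/scene26.png

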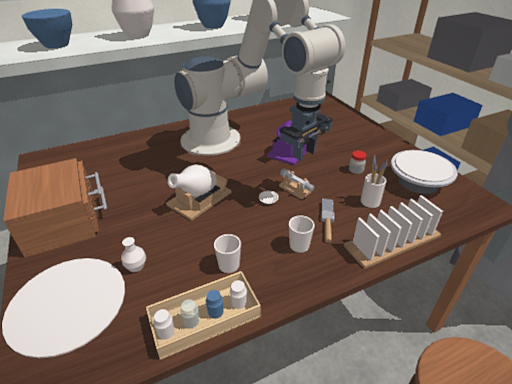

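The gauge is back in its rest and level, with its middle within 2 mm of the seat. The fingers are clear and everything else is where it was, so I'm handing in.

Run:
```python
from workcell import *
print(get_obs()['time'], sign_off())
```

```text
the job is handed in; nothing more can be done
42.575 None
```

The gauge check is done and handed in at 42.6 s of the 72 s allowed; sign-off gave no verdict.

- **Tilting the gauge:** The moves let the tool only shift and turn about its downward axis. To match the bore's 30° slope I pivoted the gauge in a light grip by resting one end on the edge of the brown cabinet. I did this before each test and to level it afterwards.
- **Go end:** It slid in until the collar met the rim, at about 6 N. By the arm's pose it was at full depth, with the gauge tilted 29.7° against the bore's 30°.
- **No-go end:** I pressed it centred (measured offset under 1 mm) and square to within about 1°, for a little over a second. The force was mostly about 10 N and briefly about 15 N. It was refused.
- **Gauge in its rest:** The last wrist picture shows it level and about 1° off the rest's line. Its middle is about 2 mm off lengthways and under 1 mm sideways. It is released and the fingers are clear.
- **Other things:** In the last scene picture they stand where they did at the start; I checked this by eye and did not measure it.

**Disagreements:**
- The bore's heading measured about 65° right of +x, not the stated 10 to 40°. I went by the measurement, and the fit bore it out.
- The wrist camera read about 1 mm high, and I corrected for that.

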